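Bar in the vial racks on a field-lab bench

ROBOT

A 6-joint arm with a two-finger parallel gripper is mounted at the origin on the work surface. World frame = base frame: x ahead of the robot, y to its left, z up, the work surface at z = 0. Lengths are in m, angles in rad, forces in N, time in s.
With the tool pointing down it reaches from about 0.3 to 0.875 m from the base axis. Payload 6.4 kg.
Tool frame: the origin (TCP) lies on the front face of the gripper's body, between the roots of the fingers; the fingertips stand 73 mm ahead of it and the grasp point (between the pads) lies ctrl.pinch_z ahead of it (ctrl.pinch_z is the distance from the TCP to the grasp point, in m); z points along the fingers, x is the direction in which the jaws open and shut, and the axes are right-handed (so a half turn about z gives the same grasp; the last joint's range is limited). The gripper opens to 85 mm and grips with 20 to 120 N. Pads are 22 mm wide; open, the fingers measure 114 mm over their backs; the gripper's body (76 mm by 85 mm) begins 54 mm behind the grasp point. The pads swing forward as they close: fully open they stand 13 mm farther back than shut.
Start: joints at [-1.555, 0.181, 1.607, -0, 1.354, -0.206], TCP at [0.127, -0.561, 0.304] pointing down, gripper open.
Joint ranges: [-2.99, 2.99], [-0.89, 2.07], [0.3, 2.58], [-1.14, 4.28], [0, 2.63], [-3.12, 3.12]. Speed limits (rad/s): [2.57, 2.57, 3.01, 3.14, 3.14, 3.14].

INTERFACE

Orientations are given as a unit quaternion [w, x, y, z].
In Python, from bench import ctrl gives the robot as it stands.
- The arm moves only by the tool move_arm, never from a script. Its argument "rows" is text: rows parted by semicolons, each of 7 numbers parted by spaces: the shift along the tool's x, y, z in cm, then the turn, a rotation vector about the tool's x, y, z in degrees, then the opening, from 0 (shut) to 1 (fully open). In form: x y z rx ry rz grip; .... A call has 1 to 20 rows; each row shifts and turns the commanded pose from where the row before left it, along the tool's axes as they then stand; what a row does not reach is not made up. A row lasts 1/10 s, in which the tool goes at most 50 mm and 8.59 degrees, less where a joint would pass 70% of its speed; a pose out of reach is approached as far as the arm can. A call with a gripper value outside its range is refused whole. The fingers move at their own pace and stop on an object; the grip force is fixed at half the most. Time passes only in rows, so rows that do not move let the fingers close. It gives the time, the measured TCP pose, the force and the opening at its end, in the units of the state.
- ctrl.get_obs(): the state, without advancing time (a new reading comes with each control period).
- ctrl.camera(name): name is "side" or "top" or "wrist"; returns a dict with "color" (420x560x3 uint8, blue, green, red), "fx", "fy", "cx", "cy" (pixels), "rvec" (rotation vector, rad) and "tvec" (3), from world to camera coordinates, as OpenCV has them. Camera axes: x right, y down, z forward; pixel columns grow to the right and rows downward; lengths in m; the calibration is good to about 2 mm. A picture is of the moment at which its call begins. There is no depth.
- ctrl.hand_in(): hands the job in, once; it reports no verdict.
Trained networks look in the newest picture that a camera, given by its name, has taken for a name from the list of things; names that differ only in an ending like _2 or _b are one class to them, and where a whole thing is asked for, a point or a joint stands for the part that bears it (a point fixed in the world has none). Each returns a list of dicts, best first, with "confidence" (0 to 1); they miss things now and then, are a little off and sometimes report something else, mostly with a low value. They report only what shows in the picture. A call takes as long as a camera call. They do not tell look-alikes from the thing itself.
- ctrl.look_for(camera, query): "bbox" ([left, top, right, bottom] in pixels, round what is visible of it).
- ctrl.trace(camera, query): "region" (420x560 bool, what is visible of it) and "bbox" ([left, top, right, bottom] in pixels, round what is visible of it).
The state is a dict: "time_s": time; "q": joint angles; "dq": joint speeds; "joint_efforts": joint torques, N m; "eef_pos": TCP position; "eef_rot": TCP orientation; "wrist_force": force on the tool from outside, world axes, zero at the start; "torque": the same for the moment, N m; "opening": opening from 0.0 (shut) to 1.0 (fully open).
Only numpy, scipy, OpenCV 4.12 (cv2) and the standard library are available. Lean on these libraries where they do the work, as an engineer would, in place of code of your own. Each camera call takes 0.05 s, during which the arm holds its last target.

TASK

Bar in the vial racks before the lab container is moved: take the loose hook-ended bar by its rubber grip, draw it until the fixed post sits snugly in the corner of its hook, then, keeping it hooked, swing it about the post until it slides under the spring bolt and the bolt drops fully down on its near side, and let go. Ease it home by feel: the keeper sits a little differently every time and the fittings take only finger pressure, never as much as 18 N. Leave the racks and everything else standing where they are.

Things in the scene. Friction and masses are not known exactly. Their poses are not given: they have to be found in the camera images.
- post: Fixed upright round steel post, 20 mm diameter, 50 mm high; gusset and screwed foot (4 mm thick) on the robot's side only. Origin: on its axis at bench level. Its +x points across the bench away from the robot; its -y is the line in which the bar has to lie, towards the keeper. Yaw within 0.1 rad of the room's axes.
- keeper: Fixed foot plate of the keeper; axes as the post's. Origin: on the bench in the nominal middle plane of the barred bar, 21 mm along +x and 250 mm along -y from the post's axis. On it a bracket, 30 mm wide along y and 70 mm high (bolt knob to 90 mm), is clamped in slots anywhere from 7 mm nearer to 7 mm farther along x than nominal, fixed for the run and NOT reported.
- bolt (a joint): Lift of the spring bolt above the bar in m: 0 fully down, about 0.010 while it rides on top of the bar, at most 0.014. Lifting it takes about 5 to 9 N of level push of the bar at the keeper; afterwards it rides with 1 to 2 N until the buffer is met.
- bar: Loose aluminium bar on the bench, 22 mm wide, 28 mm high, 367 mm long, 0.25 to 0.47 kg. Origin: at bench level, the point that lies on the post's axis when the post sits in the hook's corner. The bar fills x = 10 to 32 mm, from y = +22 mm (hook end) to -345 mm (grip end). Barred, its axes are parallel to the post's; at first it is turned 0.22 to 0.40 rad, grip end nearer the robot.
- bar_grip (a point): Middle of the black rubber grip on the bar's free end, 14 mm above the bench, at x = 21, y = -315 mm of the bar. The grip is 60 mm long, 22 mm wide, 28 mm high, and stays clear of the keeper when the bar is home. Pushing the bar here, beyond the keeper, presses the hook onto the post.
- bar_catch (a point): Point in the bar's middle plane, 14 mm above the bench, that comes under the bolt: x = 21 mm, y = -250 mm of the bar.
- tray_a: Loose white vial rack, 140 x 66 x 45 mm with vials, behind the bar's line near the post; a bystander. Origin: centre of its underside.
- tray_b: The second such rack, beside the first, nearer the keeper; a bystander. Origin: centre of its underside.
- syringe: Loose 50 ml syringe lying on the bench at the left, 160 mm long, 31 mm thick; a bystander. Origin: middle of its underside.
- beaker: Loose clear plastic beaker, 90 mm across, 120 mm high, at the back right; a bystander.
- bottle: Loose amber bottle, 60 mm across, 130 mm high, at the right; a bystander.
- driver: Loose screwdriver lying near the robot at the right; a bystander.
- filter_box: Loose white carton, 110 x 150 x 55 mm, at the back left; a bystander.
- latch (a point): Nominal place of the bolt's nose, on the keeper plate 28 mm above its origin (does not follow the bracket). The bar comes in from -x. With the bracket at nominal, the bar's middle plane is at x = -41 mm of the keeper when its far top edge meets the bolt's 37 degree slope; the bolt rides over the bar's width and drops on its robot side when the plane is at about x = 0.
- buffer_spot (a point): Nominal face of the spring-backed rubber buffer behind the bar, on the keeper plate at x = 8 mm, 14 mm up (does not follow the bracket). The bar meets it 3 mm before home; it gives 2 N at first touch and 1 N more per mm and is solid 2 mm past home. On release it pushes the bar back onto the bolt with about 4 N.
- bar_hook (a point): Inner corner of the bar's hook, at x = 10, y = 10 mm of the bar, 14 mm up. The hook is a toe 12 mm thick (y = 10 to 22 mm of the bar) standing out from the bar to x = -8 mm; its inner faces are x = 10 and y = 10 mm. At first the hook lies beyond (+x) and outside (+y) of the post, not touching it.
There are look-alikes about, which are no part of the job. Leave any green look-alike of the post alone. What is shaped like the keeper but purple is not meant.

How it is judged:
By the outcome, as a careful person would: the job done as asked, in the order asked, and still so for the second after the job is handed in, with the robot touching nothing.
It also fails if it takes over 72 s, if anything falls off the work surface, if the arm or the gripper's body presses on something with over 40 N, if the wrist force passes 120 N, or if a joint passes its speed limit or range.

## Working session

There is one attempt and no reset: what is moved stays moved. The work goes in short steps, Python scripts to look and compute and a tool call to move; the robot and the scene stay as the last step left them, time stands still between calls to the robot, and variables do not carry over. Pictures are saved under pics/ and viewed, and the job is handed in when it is done.

Besides the shell and the picture viewer there is one more tool, called by a JSON object that holds its "op" and its "data", one argument or row to a line. move_arm: Moves the arm, as the interface text tells. Its arguments: {"type":"object","properties":{"rows":{"type":"string"}},"required":["rows"]}

```bash
mkdir -p pics; ls; python3 - <<'E'
from bench import ctrl
import cv2
o=ctrl.get_obs()
for k in o: print(k,o[k])
print(ctrl.pinch_z)
for n in ["top","side","wrist"]:
    c=ctrl.camera(n); cv2.imwrite(f"pics/{n}0.png",c["color"]); print(n,c["fx"],c["fy"],c["cx"],c["cy"],c["rvec"],c["tvec"])
E
```

```text
pics
time_s 0.0
q [-1.55529739e+00  1.81553454e-01  1.60797429e+00 -4.09295266e-07
  1.35381557e+00 -2.06277231e-01]
dq [ 0.00048169  0.00016503  0.00018273 -0.00033854  0.00098149 -0.00147513]
joint_efforts [-2.40265044e-04 -4.44875407e+01 -3.51336086e+01 -1.61627950e-04
  9.09536815e-03 -1.95180252e-05]
eef_pos [ 0.12650166 -0.56048446  0.30299336]
eef_rot [-6.74963882e-04  7.81012735e-01 -6.24514485e-01 -5.57341368e-04]
wrist_force [-0.63865789  0.32867232 -0.04544765]
torque [ 0.05708392 -0.01662794 -0.00085308]
opening 1.001424147570258
0.0539
top 449.0866998868971 449.0866998868971 277.93716539345075 208.39174001159566 [ 2.22980504 -2.17868707  0.09085221] [-0.05696173  0.53326547  1.17045596]
side 425.8679595247898 425.8679595247898 280.8302609625942 203.73835465290188 [ 0.4307213  -2.59982793  1.36690323] [0.4977855  0.16964759 0.92206698]
wrist 299.23139586514964 299.23139586514964 273.7248766554602 206.37539994266209 [-2.2682783   1.81239812  0.26722094] [-0.57364463 -0.03808274  0.37941591]
```

View pics/top0.png

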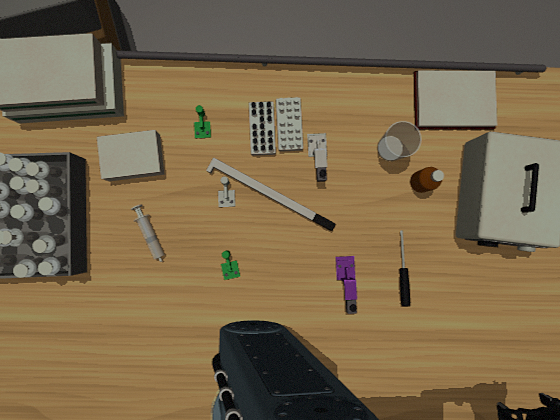

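View pics/side0.png

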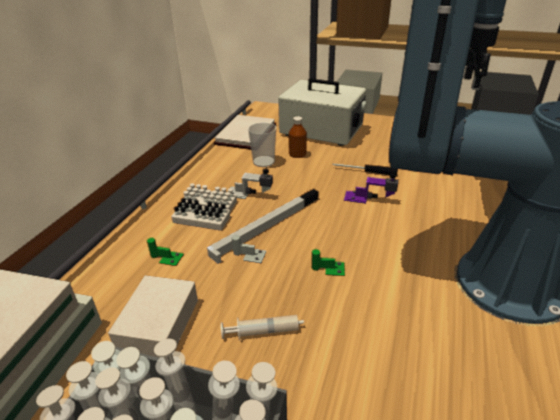

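View pics/wrist0.png

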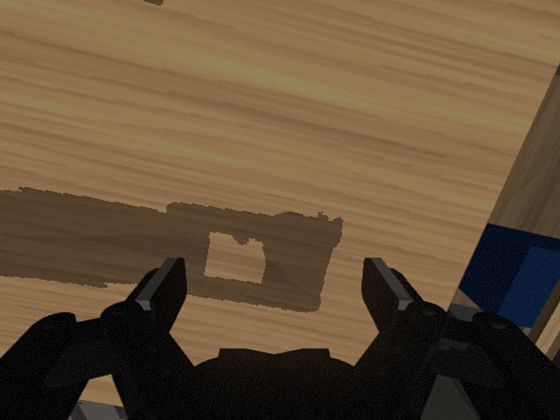

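The top view shows the following.
- **Post:** the grey one at (225,182). The green look-alikes are at (200,110) and (228,258).
- **Keeper:** the grey-white one at (318,155). The purple one at (347,280) is not meant.
- **Bar:** runs from its hook at (212,165) to its black grip at (326,223).

Next I'll check this in a close crop and measure.

```bash
cat > h.py <<'E'
import numpy as np, cv2
from bench import ctrl
def cam(n): return ctrl.camera(n)
def K(c): return np.array([[c["fx"],0,c["cx"]],[0,c["fy"],c["cy"]],[0,0,1.]])
def back(c,uv,z):
    R=cv2.Rodrigues(np.array(c["rvec"],float))[0]; t=np.array(c["tvec"],float)
    C=-R.T@t; uv=np.atleast_2d(np.array(uv,float))
    d=np.c_[(uv[:,0]-c["cx"])/c["fx"],(uv[:,1]-c["cy"])/c["fy"],np.ones(len(uv))]@R
    s=(z-C[2])/d[:,2]; return C+d*s[:,None]
def proj(c,P):
    return cv2.projectPoints(np.atleast_2d(np.array(P,float)),np.array(c["rvec"],float),np.array(c["tvec"],float),K(c),None)[0][:,0]
def crop(c,name,box,k):
    l,t,r,b=box; cv2.imwrite("pics/"+name,cv2.resize(c["color"][t:b,l:r],None,fx=k,fy=k,interpolation=cv2.INTER_CUBIC))
E
python3 - <<'E'
from h import *
c=cam("top"); crop(c,"top_crop1.png",(190,90,350,240),5); np.set_printoptions(precision=4,suppress=True)
for q in ["bar","post","keeper","bar_grip","tray_a"]:
    for d in ctrl.trace("top",q)[:4]:
        m=d["region"]; ys,xs=np.nonzero(m); print(q,round(d["confidence"],2),d["bbox"],m.sum(),xs.mean(),ys.mean(),cv2.minAreaRect(np.c_[xs,ys].astype(np.float32)))
s=cam("side"); crop(s,"side_crop1.png",(150,150,350,290),4)
E
```

```text
bar 0.76 [210.4, 159.1, 332.3, 229.1] 1201 271.75603663613657 194.25978351373854 ((272.11236572265625, 194.20809936523438), (138.21002197265625, 13.837496757507324), 26.095422744750977)
post 0.87 [193.4, 104.3, 208.8, 138.7] 350 201.26285714285714 125.22857142857143 ((202.0, 121.5), (31.0, 16.0), 90.0)
post 0.79 [221.5, 248.9, 242.5, 277.6] 350 229.1742857142857 266.98285714285714 ((228.88461303710938, 264.4230651855469), (28.24072265625, 16.473756790161133), 78.69007110595703)
post 0.58 [215.6, 173.1, 237.3, 205.2] 360 225.4388888888889 194.4638888888889 ((226.0, 191.5), (29.0, 16.0), 90.0)
post 0.48 [210.0, 161.3, 334.8, 233.1] 1445 269.11418685121106 192.8083044982699 ((271.603515625, 193.62417602539062), (141.36293029785156, 17.32034683227539), 25.407718658447266)
keeper 0.86 [304.4, 131.5, 329.0, 179.4] 758 317.6820580474934 153.6042216358839 ((316.0, 157.0), (48.0, 20.0), 90.0)
keeper 0.61 [333.9, 254.3, 358.3, 315.7] 857 347.04550758459743 281.16336056009334 ((345.98968505859375, 284.63134765625), (57.91189956665039, 18.75531005859375), 85.03025817871094)
bar_grip 0.95 [207.4, 155.5, 331.5, 230.8] 1410 270.7205673758865 193.61843971631205 ((271.78814697265625, 193.9091033935547), (140.84300231933594, 15.651698112487793), 25.994016647338867)
bar_grip 0.6 [218.3, 175.4, 238.3, 205.6] 332 225.4277108433735 195.12951807228916 ((226.0, 191.5), (29.0, 16.0), 90.0)
tray_a 0.84 [247.6, 103.5, 274.8, 152.9] 1295 261.22471042471045 128.13359073359072 ((261.0, 128.0), (52.0, 26.0), 90.0)
tray_a 0.75 [279.3, 99.6, 301.3, 152.1] 1289 288.73079906904576 124.51978277734678 ((288.6546936035156, 124.43922424316406), (52.24348068237305, 25.01800537109375), 86.98721313476562)
```

View pics/top_crop1.png

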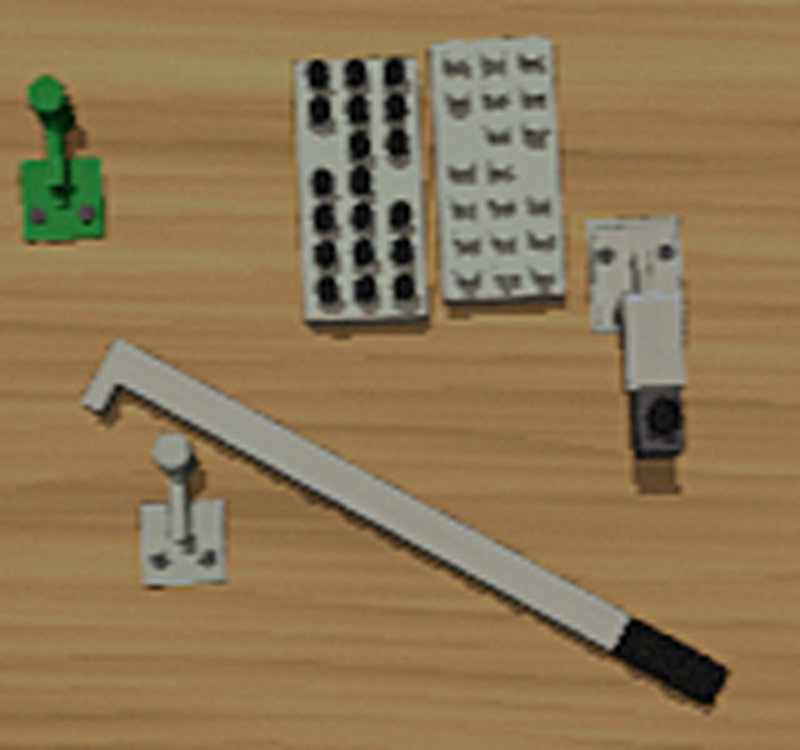

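View pics/side_crop1.png

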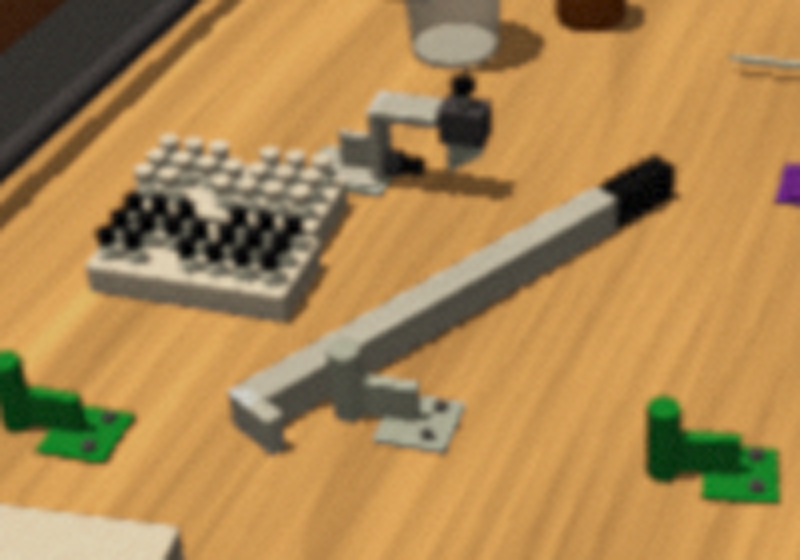

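The crop confirms the choice. The grey post's top is at crop (174,449), the bar's hook lies up and left of it, the grey keeper has its bolt knob at (665,415), and the racks sit behind the bar's line. Now I'll fit the poses.

```bash
python3 - <<'E'
from h import *
from scipy.optimize import least_squares
np.set_printoptions(precision=4,suppress=True)
c=cam("top")
f=lambda p:(np.array(p,float)+.5)/5-.5+np.array([190,90])
post=back(c,f((174,449)),.05)[0]; print("post",post)
pc=back(c,f([(140,505),(222,500),(145,583),(226,580)]),.004); print(pc)
kc=back(c,f([(588,222),(678,218),(592,330)]),.004); print(kc)
print("arm",back(c,f([(626,295),(682,295),(628,386),(684,386)]),.07))
print("boltbox",back(c,f([(632,386),(684,386),(634,452),(682,452)]),.06), "knob",back(c,f((665,415)),.09))
an=lambda a,b:np.arctan2(*( (b-a)[[1,0]]))
print("yaws",an(pc[1],pc[0])-np.pi/2,an(pc[3],pc[2])-np.pi/2,an(pc[2],pc[0]),an(pc[3],pc[1]),an(kc[1],kc[0])-np.pi/2,an(kc[2],kc[0]))
mod=np.array([(32,22),(-8,22),(-8,10),(10,10),(32,-345),(10,-345)])/1e3
obs=f([(118,340),(82,402),(101,411),(119,386),(730,672),(708,706)])
def P(p): 
    R=np.array([[np.cos(p[2]),-np.sin(p[2])],[np.sin(p[2]),np.cos(p[2])]]); return np.c_[mod@R.T+p[:2],np.full(len(mod),.028)]
r=least_squares(lambda p:(proj(c,P(p))-obs).ravel(),[.6,.1,-.3]); print("bar",r.x,r.fun)
p=r.x;R=np.array([[np.cos(p[2]),-np.sin(p[2])],[np.sin(p[2]),np.cos(p[2])]])
print("grip",R@[.021,-.315]+p[:2])
E
```

```text
post [0.6037 0.0954 0.05  ]
[[0.5788 0.117  0.004 ]
 [0.5825 0.0735 0.004 ]
 [0.5372 0.1131 0.004 ]
 [0.5398 0.0702 0.004 ]]
[[ 0.738  -0.1193  0.004 ]
 [ 0.7416 -0.168   0.004 ]
 [ 0.6793 -0.1226  0.004 ]]
arm [[ 0.686  -0.1337  0.07  ]
 [ 0.6868 -0.1623  0.07  ]
 [ 0.6394 -0.1355  0.07  ]
 [ 0.6401 -0.1641  0.07  ]]
boltbox [[ 0.641  -0.1387  0.06  ]
 [ 0.6417 -0.1654  0.06  ]
 [ 0.607  -0.1403  0.06  ]
 [ 0.6076 -0.1649  0.06  ]] knob [[ 0.6222 -0.1522  0.09  ]]
yaws 0.08629733916378735 0.0612634841194426 0.09363590968145127 0.07766204113301194 0.07304228363965648 0.05542955026567134
bar [ 0.6265  0.124  -0.4774] [-0.1327 -0.764  -0.3941  0.1101 -0.1739  0.5085 -0.4161 -0.4742  0.3446
  0.0051  0.7822  0.5882]
grip [ 0.5005 -0.1654]
```

```bash
python3 - <<'E'
from h import *
def T(x,y,a,pts):
    pts=np.array(pts)/1e3; R=np.array([[np.cos(a),-np.sin(a)],[np.sin(a),np.cos(a)]]); return np.c_[pts[:,:2]@R.T+[x,y],pts[:,2]]
bar=[(32,22),(-8,22),(-8,10),(10,10),(10,-345),(32,-345)]
for n,box,k in [("top",(190,90,350,240),5),("side",(150,150,350,290),4)]:
    c=cam(n); im=cv2.resize(c["color"],None,fx=k,fy=k,interpolation=cv2.INTER_CUBIC)
    def dr(P,col,cl=True):
        q=((proj(c,P)+.5)*k-.5).round().astype(np.int32); cv2.polylines(im,[q],cl,col,1)
    for z in (28,): dr(T(.6265,.124,-.4774,[(*p,z) for p in bar]),(0,0,255))
    a=.075; X,Y=.6037,.0954
    for z in (0,50): dr(T(X,Y,a,[(10*np.cos(t),10*np.sin(t),z) for t in np.arange(0,6.28,.3)]),(255,0,0))
    for z in (0,28): dr(T(X,Y,a,[(*p,z) for p in bar]),(0,255,255))
    dr(T(X,Y,a,[(21-30,-250,28),(21+30,-250,28)]),(255,0,255),False)
    dr(T(X,Y,a,[(21,-235,28),(21,-265,28)]),(255,0,255),False)
    l,t,r,b=box; cv2.imwrite(f"pics/ov_{n}.png",im[t*k:b*k,l*k:r*k])
E
```

```text
(no output)
```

View pics/ov_top.png

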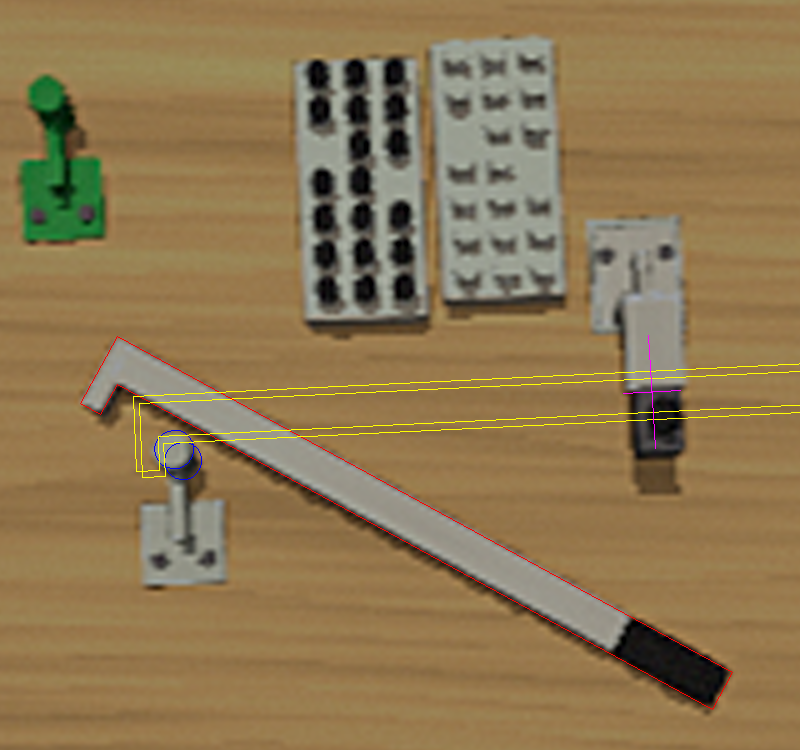

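View pics/ov_side.png

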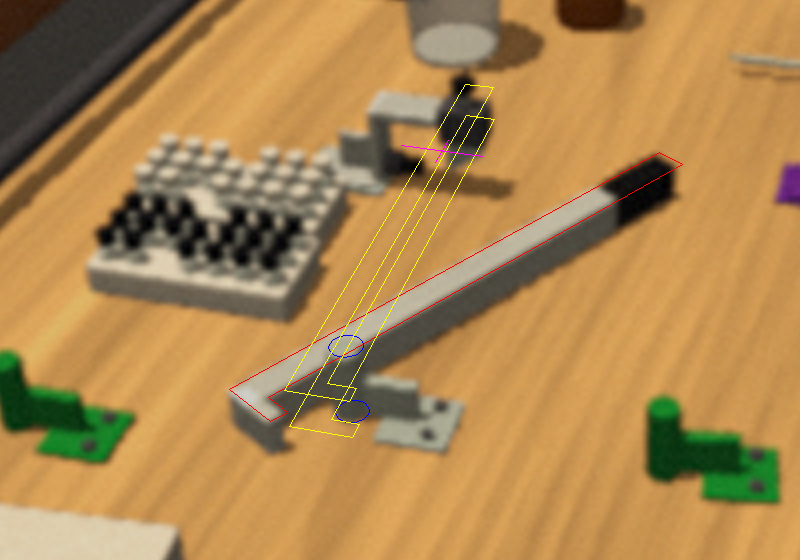

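The model overlays match both views. I'll fly over the grip first.

{"op": "move_arm", "data": {
  "rows": "-2.5 -3.73 0 0 0 0 1;-2.5 -3.73 0 0 0 0 1;-2.5 -3.73 0 0 0 0 1;-2.5 -3.73 0 0 0 0 1;-2.5 -3.73 0 0 0 0 1;-2.5 -3.73 0 0 0 0 1;-2.5 -3.73 0 0 0 0 1;-2.5 -3.73 0 0 0 0 1;-2.5 -3.73 0 0 0 0 1;-2.5 -3.73 0 0 0 0 1;-2.5 -3.73 0 0 0 0 1;-2.5 -3.73 0 0 0 0 1;0 0 2 0 0 -8.33 0.8;0 0 2 0 0 -8.33 0.8;0 0 2 0 0 -8.33 0.8;0 0 2 0 0 -8.33 0.8;0 0 2 0 0 -8.33 0.8;0 0 2 0 0 -8.33 0.8;0 0 0 0 0 0 0.8"
}}

```text
time_s: 2.55
eef_pos: [0.4956, -0.1689, 0.1813]
eef_rot: [-0.001, 0.972, -0.235, -0.003]
wrist_force: [0.5, 0.1, 0.2]
opening: 0.802
```

```bash
cat >> h.py <<'E'
def st():
    o=ctrl.get_obs(); R=cv2.Rodrigues(np.zeros(3))[0]
    w,x,y,z=o["eef_rot"]
    from scipy.spatial.transform import Rotation as Ro
    R=Ro.from_quat([x,y,z,w]).as_matrix()
    phi=np.arctan2(R[1,0],R[0,0])
    print("t%.2f"%o["time_s"],"pos",o["eef_pos"],"phi %.4f"%phi,"zax",R[:,2],"F",o["wrist_force"],"T",o["torque"],"open %.3f"%o["opening"])
    return o,R,phi
def rows(R,dw): # world shift -> tool cm
    return R.T@np.array(dw)*100
np.set_printoptions(precision=4,suppress=True)
E
python3 - <<'E'
from h import *
o,R,phi=st()
c=cam("wrist"); cv2.imwrite("pics/w1.png",c["color"])
bar=np.array([(32,22),(-8,22),(-8,10),(10,10),(10,-345),(32,-345),(32,-285),(10,-285)])/1e3
a=-.4774;Q=np.array([[np.cos(a),-np.sin(a)],[np.sin(a),np.cos(a)]])
print(proj(c,np.c_[bar@Q.T+[.6265,.124],np.full(8,.028)]))
E
```

```text
t2.55 pos [ 0.4956 -0.1689  0.1813] phi -0.4754 zax [-0.0047  0.0029 -1.    ] F [0.5115 0.1028 0.1989] T [0.0134 0.0214 0.0423] open 0.802
[[ 308.9568 -496.4017]
 [ 221.7174 -495.7673]
 [ 222.9262 -454.1615]
 [ 261.1954 -454.4142]
 [ 265.3886  242.8833]
 [ 292.56    243.0071]
 [ 294.1929  169.3739]
 [ 264.946   169.2751]]
```

View pics/w1.png

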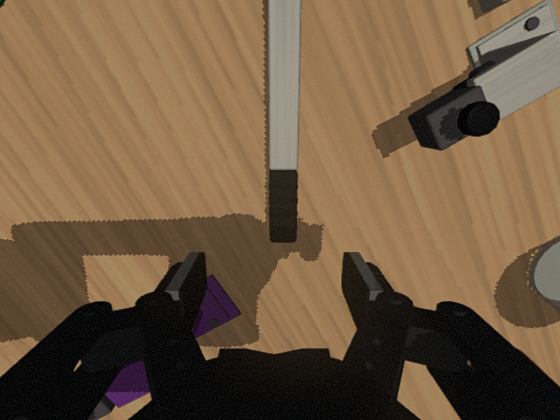

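The wrist view shows the grip centred at (284,206), bar yaw aligned with the tool, about 4 mm to the right of where the model put it. I'll correct +0.6 cm in x, descend and close.

{"op": "move_arm", "data": {
  "rows": "0.6 0 1.5 0 0 0 0.8;0 0 2 0 0 0 0.7;0 0 2 0 0 0 0.7;0 0 2 0 0 0 0.7;0 0 1.5 0 0 0 0.6;0 0 1 0 0 0 0.6;0 0 0.3 0 0 0 0.6;0 0 0 0 0 0 0.6"
}}

```text
time_s: 3.4
eef_pos: [0.5027, -0.1727, 0.0811]
eef_rot: [0.0, 0.972, -0.236, 0.0]
wrist_force: [1.2, -0.0, -0.2]
opening: 0.602
```

```bash
python3 - <<'E'
from h import *
o,R,phi=st()
c=cam("wrist"); cv2.imwrite("pics/w2.png",c["color"])
E
```

```text
t3.40 pos [ 0.5027 -0.1727  0.0811] phi -0.4774 zax [ 0.0002 -0.0001 -1.    ] F [ 1.1727 -0.0293 -0.1809] T [-0.0451  0.045  -0.0282] open 0.602
```

View pics/w2.png

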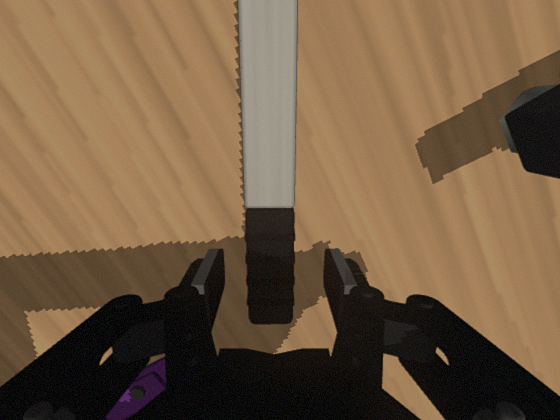

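The grip (rows 208–323, centre column 270) lies between the fingers (mid column 273). I'll lower a little and close.

{"op": "move_arm", "data": {
  "rows": "0 0 0.3 0 0 0 0.4;0 0 0 0 0 0 0.3;0 0 0 0 0 0 0.2;0 0 0 0 0 0 0.15;0 0 0 0 0 0 0.15;0 0 0 0 0 0 0.15;0 0 0 0 0 0 0.15"
}}

```text
time_s: 4.15
eef_pos: [0.5027, -0.1727, 0.0784]
eef_rot: [0.0, 0.972, -0.236, 0.0]
wrist_force: [-1.6, 1.2, 5.6]
opening: 0.247
```

```bash
python3 - <<'E'
from h import *
o,R,phi=st()
c=cam("top"); crop(c,"top_crop2.png",(190,90,350,240),5)
E
```

```text
t4.15 pos [ 0.5027 -0.1727  0.0784] phi -0.4764 zax [ 0.0004 -0.0004 -1.    ] F [-1.5665  1.1932  5.5973] T [0.0783 0.284  0.2488] open 0.247
```

View pics/top_crop2.png

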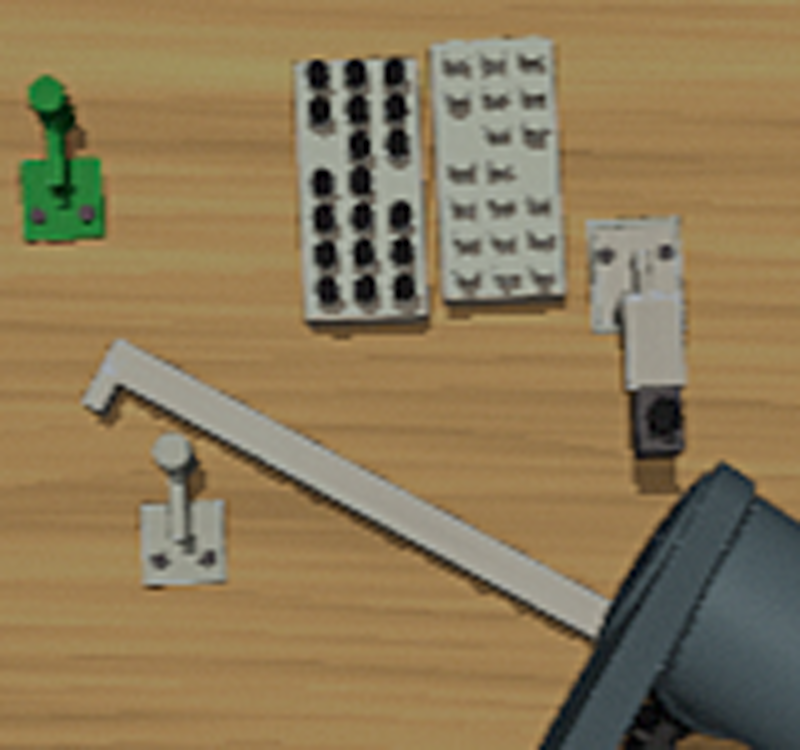

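Gripped (opening 0.247), and the bar hasn't moved: hook at crop (118,340), post top at (174,449). By the model the hook corner needs about 36 mm of draw (tool +y) and 7 mm sideways (tool −x). I'll do most of that, leaving margin.

{"op": "move_arm", "data": {
  "rows": "0 0 -0.1 0 0 0 0.15;-0.2 0 0 0 0 0 0.15;-0.2 0.3 0 0 0 0 0.15;0 0.5 0 0 0 0 0.15;0 0.5 0 0 0 0 0.15;0 0.5 0 0 0 0 0.15;0 0.5 0 0 0 0 0.15;0 0 0 0 0 0 0.15"
}}

```text
time_s: 5.0
eef_pos: [0.4881, -0.1921, 0.0789]
eef_rot: [0.0, 0.972, -0.236, -0.0]
wrist_force: [0.6, -0.1, -2.1]
opening: 0.248
```

```bash
python3 - <<'E'
from h import *
o,R,phi=st()
c=cam("top"); crop(c,"top_crop3.png",(200,140,280,200),10)
E
```

```text
t5.00 pos [ 0.4881 -0.1921  0.0789] phi -0.4773 zax [-0.0001 -0.0005 -1.    ] F [ 0.5769 -0.1046 -2.0575] T [-0.1503  0.1282  0.0514] open 0.248
```

View pics/top_crop3.png

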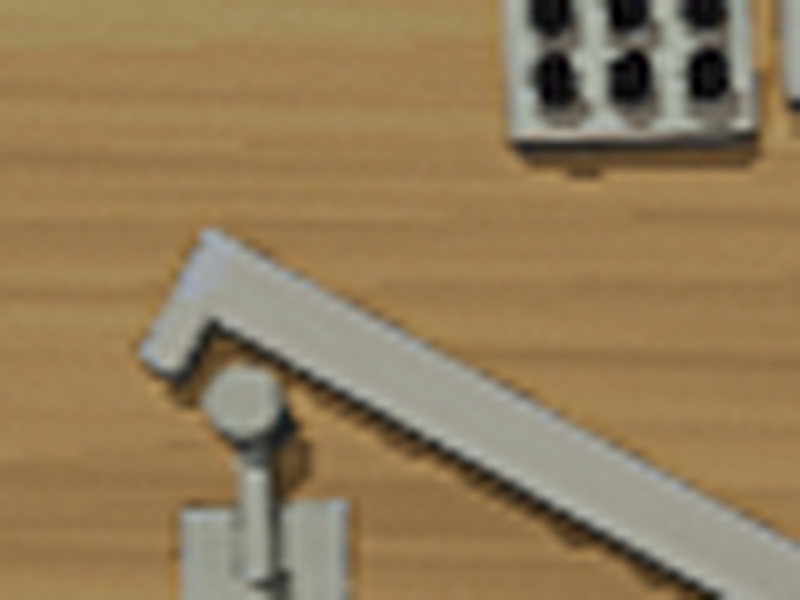

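```bash
python3 - <<'E'
from h import *
from scipy.optimize import least_squares
c=cam("top"); f=lambda p:(np.array(p,float)+.5)/10-.5+np.array([200,140])
post=back(c,f((243,405)),.05)[0]; print(post)
mod=np.array([(32,22),(-8,22),(-8,10),(10,10)])/1e3; a=-.477
Q=np.array([[np.cos(a),-np.sin(a)],[np.sin(a),np.cos(a)]])
obs=back(c,f([(210,230),(138,352),(172,380),(217,325)]),.028)[:,:2]
o=obs-mod@Q.T; print(o); print("post in bar", Q.T@(post[:2]-o.mean(0)))
E
```

```text
[0.602  0.0967 0.05  ]
[[0.612  0.104 ]
 [0.6149 0.1035]
 [0.6132 0.105 ]
 [0.612  0.102 ]]
post in bar [-0.0066 -0.0112]
```

About 11 mm of draw and 3–6 mm sideways remain. Now easing in by feel.

{"op": "move_arm", "data": {
  "rows": "-0.1 0.3 0 0 0 0 0.15;-0.1 0.3 0 0 0 0 0.15;0 0.1 0 0 0 0 0.15;0 0.1 0 0 0 0 0.15;0 0 0 0 0 0 0.15"
}}

```text
time_s: 5.6
eef_pos: [0.4828, -0.1975, 0.0789]
eef_rot: [0.0, 0.972, -0.236, -0.0]
wrist_force: [0.3, 0.0, -0.6]
opening: 0.24
```

{"op": "move_arm", "data": {
  "rows": "0 0.1 0 0 0 0 0.15;0 0 0 0 0 0 0.15"
}}

```text
time_s: 5.8
eef_pos: [0.4825, -0.1983, 0.0789]
eef_rot: [0.0, 0.972, -0.236, 0.0]
wrist_force: [-0.7, 0.1, -1.0]
opening: 0.243
```

{"op": "move_arm", "data": {
  "rows": "0 0.1 0 0 0 0 0.15;0 0 0 0 0 0 0.15"
}}

```text
time_s: 6.0
eef_pos: [0.482, -0.1992, 0.0789]
eef_rot: [0.0, 0.972, -0.236, -0.0]
wrist_force: [-0.5, 0.7, -2.0]
opening: 0.245
```

{"op": "move_arm", "data": {
  "rows": "0 0.1 0 0 0 0 0.15;0 0 0 0 0 0 0.15"
}}

```text
time_s: 6.2
eef_pos: [0.4815, -0.2001, 0.0789]
eef_rot: [0.0, 0.972, -0.236, -0.0]
wrist_force: [0.8, -0.4, -1.8]
opening: 0.241
```

{"op": "move_arm", "data": {
  "rows": "0 0.1 0 0 0 0 0.15;0 0 0 0 0 0 0.15"
}}

```text
time_s: 6.4
eef_pos: [0.481, -0.201, 0.0789]
eef_rot: [0.0, 0.972, -0.236, -0.0]
wrist_force: [-0.0, 0.1, -2.2]
opening: 0.245
```

```bash
python3 - <<'E'
from h import *
o,R,phi=st()
c=cam("top"); crop(c,"top_crop4.png",(200,140,280,200),10)
E
```

```text
t6.40 pos [ 0.481  -0.201   0.0789] phi -0.4767 zax [-0.     -0.0001 -1.    ] F [-0.0043  0.1299 -2.1578] T [-0.0288  0.0579  0.0661] open 0.245
```

View pics/top_crop4.png

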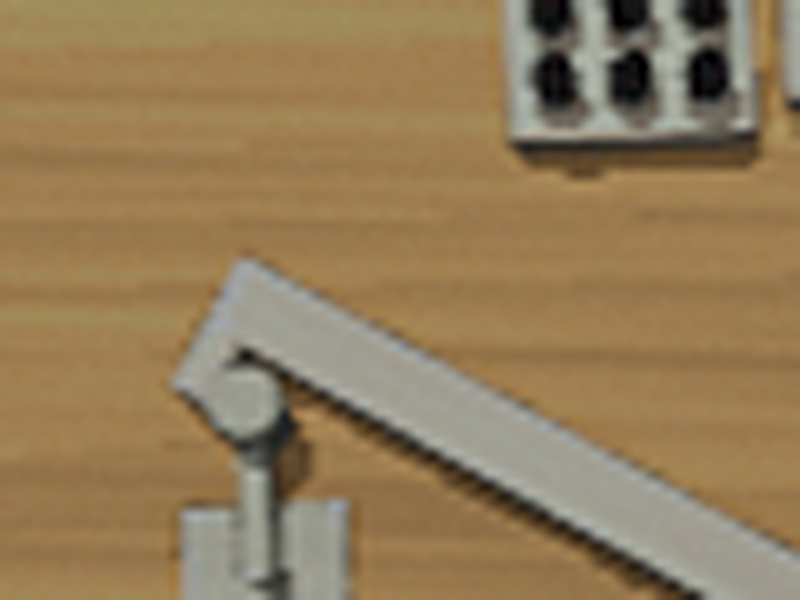

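{"op": "move_arm", "data": {
  "rows": "0 0.1 0 0 0 0 0.15;0 0 0 0 0 0 0.15"
}}

```text
time_s: 6.65
eef_pos: [0.4806, -0.2012, 0.0787]
eef_rot: [-0.001, 0.972, -0.236, -0.0]
wrist_force: [2.3, 3.1, -2.5]
opening: 0.243
```

{"op": "move_arm", "data": {
  "rows": "0 0.1 0 0 0 0 0.15;0 0 0 0 0 0 0.15"
}}

```text
time_s: 6.85
eef_pos: [0.4803, -0.2013, 0.0786]
eef_rot: [-0.001, 0.972, -0.236, -0.0]
wrist_force: [4.8, 8.3, -2.4]
opening: 0.242
```

{"op": "move_arm", "data": {
  "rows": "0 0.1 0 0 0 0 0.15;0 0 0 0 0 0 0.15"
}}

```text
time_s: 7.05
eef_pos: [0.4799, -0.2013, 0.0785]
eef_rot: [-0.002, 0.972, -0.237, -0.0]
wrist_force: [6.3, 11.7, -2.6]
opening: 0.24
```

The toe touches the post at 13 N along the bar. I'll ease back to light tension and then feel sideways.

{"op": "move_arm", "data": {
  "rows": "0 -0.2 0 0 0 0 0.15;-0.1 0 0 0 0 0 0.15;0 0 0 0 0 0 0.15"
}}

```text
time_s: 7.35
eef_pos: [0.4798, -0.2009, 0.0789]
eef_rot: [-0.0, 0.972, -0.236, 0.0]
wrist_force: [2.7, 6.2, -1.7]
opening: 0.246
```

{"op": "move_arm", "data": {
  "rows": "-0.1 0 0 0 0 0 0.15;0 0 0 0 0 0 0.15"
}}

```text
time_s: 7.55
eef_pos: [0.479, -0.2006, 0.0789]
eef_rot: [-0.0, 0.972, -0.237, 0.0]
wrist_force: [3.9, 5.3, -1.7]
opening: 0.251
```

{"op": "move_arm", "data": {
  "rows": "-0.1 0 0 0 0 0 0.15;0 0 0 0 0 0 0.15"
}}

```text
time_s: 7.75
eef_pos: [0.4783, -0.2003, 0.079]
eef_rot: [-0.0, 0.972, -0.237, 0.001]
wrist_force: [3.6, 5.2, -2.2]
opening: 0.244
```

{"op": "move_arm", "data": {
  "rows": "-0.1 -0.05 0 0 0 0 0.15;0 0 0 0 0 0 0.15"
}}

```text
time_s: 7.95
eef_pos: [0.4776, -0.1999, 0.0792]
eef_rot: [0.0, 0.972, -0.237, 0.001]
wrist_force: [3.3, 2.2, -1.8]
opening: 0.246
```

```bash
python3 - <<'E'
from h import *
o,R,phi=st()
c=cam("top"); crop(c,"top_crop5.png",(200,140,280,200),10)
E
```

```text
t7.95 pos [ 0.4776 -0.1999  0.0792] phi -0.4781 zax [ 0.0013 -0.0004 -1.    ] F [ 3.256   2.2361 -1.7834] T [ 0.2916 -0.481  -0.6991] open 0.246
```

View pics/top_crop5.png

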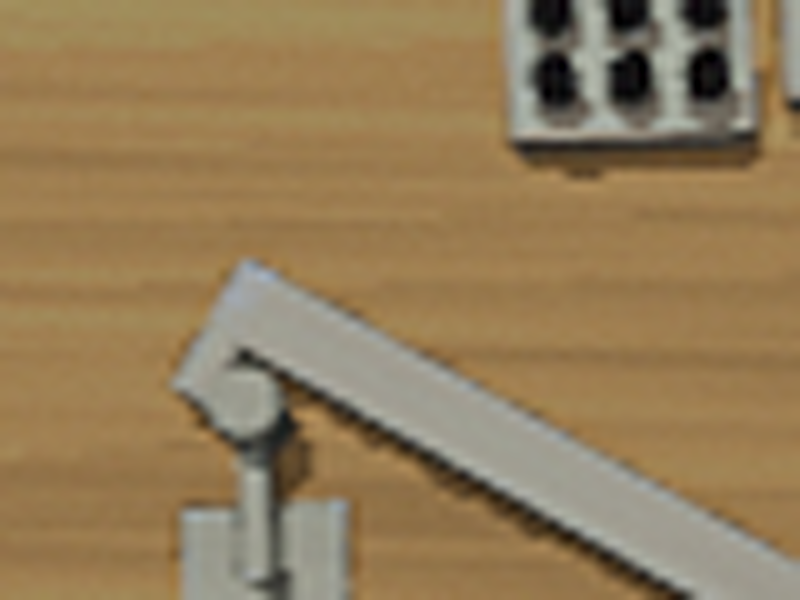

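Force along the bar is about 3.5 N. Sideways it is about 2 N with a matching torque of −0.7 N·m, so both hook faces bear on the post (world ≈ (0.608, 0.093)). I'll swing about it 1° per row: x 0.558, y −0.042, rz −1.

{"op": "move_arm", "data": {
  "rows": "0.558 -0.042 0 0 0 -1 0.15;0.558 -0.042 0 0 0 -1 0.15;0.558 -0.042 0 0 0 -1 0.15;0.558 -0.042 0 0 0 -1 0.15;0 0 0 0 0 0 0.15"
}}

```text
time_s: 8.5
eef_pos: [0.4991, -0.2081, 0.079]
eef_rot: [0.0, 0.98, -0.201, 0.0]
wrist_force: [2.8, 2.4, -2.4]
opening: 0.243
```

```bash
cat > s.py <<'E'
from h import *
o,R,phi=st()
F=R.T@o["wrist_force"]; d=np.array([.608,.093])-o["eef_pos"][:2]
print("tool F",F,"TCP->post in tool",(R.T@np.r_[d,0])[:2])
E
python3 s.py
```

```text
t8.50 pos [ 0.4991 -0.2081  0.079 ] phi -0.4056 zax [ 0.0008 -0.0004 -1.    ] F [ 2.8046  2.3689 -2.3503] T [ 0.2742 -0.4309 -0.733 ] open 0.243
tool F [ 1.6403 -3.2834  2.3516] TCP->post in tool [-0.0188 -0.3197]
```

{"op": "move_arm", "data": {
  "rows": "0.558 -0.042 0 0 0 -1 0.15;0.558 -0.042 0 0 0 -1 0.15;0.558 -0.042 0 0 0 -1 0.15;0.558 -0.042 0 0 0 -1 0.15;0.558 -0.042 0 0 0 -1 0.15;0.558 -0.042 0 0 0 -1 0.15;0 0 0 0 0 0 0.15"
}}

```text
time_s: 9.2
eef_pos: [0.5311, -0.2174, 0.079]
eef_rot: [0.0, 0.989, -0.15, 0.0]
wrist_force: [2.3, 2.3, -1.4]
opening: 0.244
```

```bash
python3 s.py
```

```text
t9.20 pos [ 0.5311 -0.2174  0.079 ] phi -0.3007 zax [ 0.0005 -0.0001 -1.    ] F [ 2.262   2.2862 -1.4173] T [ 0.3687 -0.4567 -0.8069] open 0.244
tool F [ 1.4826 -2.8536  1.4182] TCP->post in tool [-0.0185 -0.3192]
```

{"op": "move_arm", "data": {
  "rows": "0.558 -0.042 0 0 0 -1 0.15;0.558 -0.042 0 0 0 -1 0.15;0.558 -0.042 0 0 0 -1 0.15;0.558 -0.042 0 0 0 -1 0.15;0.558 -0.042 0 0 0 -1 0.15;0.558 -0.042 0 0 0 -1 0.15;0 0 0 0 0 0 0.15"
}}

```text
time_s: 9.9
eef_pos: [0.5642, -0.2233, 0.079]
eef_rot: [-0.0, 0.995, -0.098, 0.0]
wrist_force: [2.9, 3.8, -1.9]
opening: 0.245
```

```bash
python3 s.py; python3 - <<'E'
from h import *
c=cam("top"); crop(c,"t6.png",(190,120,350,220),5)
c=cam("side"); crop(c,"s6.png",(200,150,320,250),6)
c=cam("wrist"); cv2.imwrite("pics/w6.png",c["color"])
E
```

```text
t9.90 pos [ 0.5642 -0.2233  0.079 ] phi -0.1958 zax [ 0.0005 -0.     -1.    ] F [ 2.8703  3.8107 -1.8928] T [ 0.5428 -0.4079 -0.8054] open 0.245
tool F [ 2.0733 -4.2961  1.8942] TCP->post in tool [-0.0186 -0.3188]
```

View pics/t6.png

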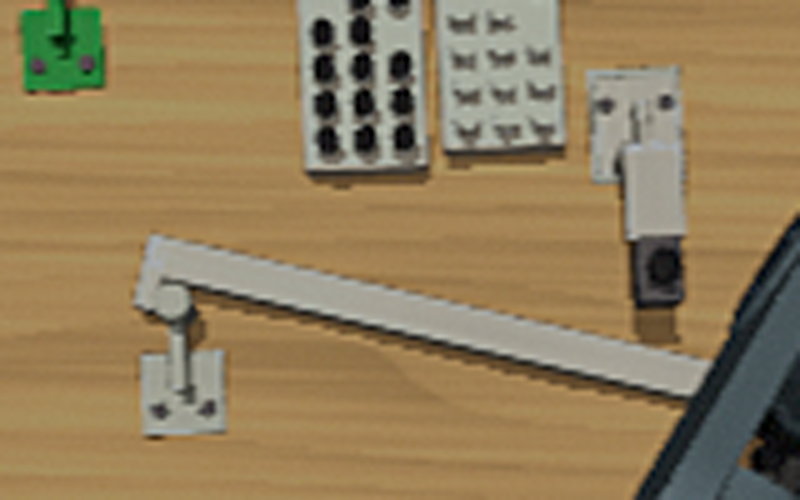

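View pics/s6.png

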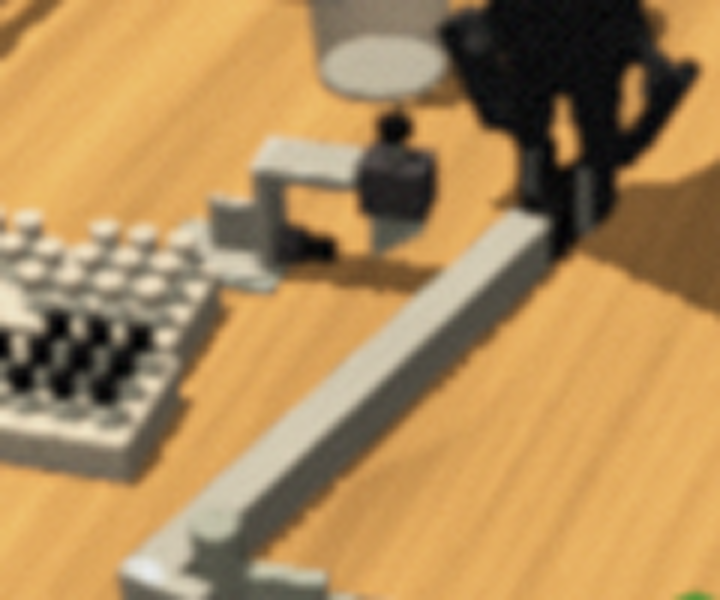

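View pics/w6.png

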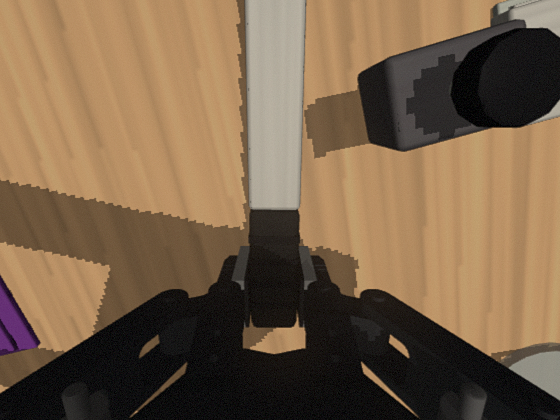

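Hook snug at the post, bar about 25 mm short of the bolt, gripper clear of the knob. I'll go on a further 4°, then feel.

{"op": "move_arm", "data": {
  "rows": "0.558 -0.042 0 0 0 -1 0.15;0.558 -0.042 0 0 0 -1 0.15;0.558 -0.042 0 0 0 -1 0.15;0.558 -0.042 0 0 0 -1 0.15;0 0 0 0 0 0 0.15"
}}

```text
time_s: 10.55
eef_pos: [0.5865, -0.2254, 0.079]
eef_rot: [-0.0, 0.998, -0.063, 0.0]
wrist_force: [1.9, 3.9, -1.3]
opening: 0.246
```

```bash
python3 s.py
```

```text
t10.55 pos [ 0.5865 -0.2254  0.079 ] phi -0.1261 zax [ 0.0007  0.0001 -1.    ] F [ 1.8766  3.9179 -1.2898] T [ 0.5586 -0.4455 -0.8761] open 0.246
tool F [ 1.3682 -4.1225  1.2914] TCP->post in tool [-0.0187 -0.3186]
```

{"op": "move_arm", "data": {
  "rows": "0.279 -0.02 0 0 0 -0.5 0.15;0.279 -0.02 0 0 0 -0.5 0.15;0 0 0 0 0 0 0.15"
}}

```text
time_s: 10.85
eef_pos: [0.5918, -0.2257, 0.0789]
eef_rot: [-0.0, 0.999, -0.055, 0.0]
wrist_force: [3.2, 3.4, -2.0]
opening: 0.247
```

```bash
python3 s.py
```

```text
t10.85 pos [ 0.5918 -0.2257  0.0789] phi -0.1091 zax [ 0.0004  0.0002 -1.    ] F [ 3.2093  3.3779 -2.0314] T [ 0.6193 -0.531  -0.971 ] open 0.247
tool F [ 2.8216 -3.7067  2.0335] TCP->post in tool [-0.0186 -0.3186]
```

{"op": "move_arm", "data": {
  "rows": "0.279 -0.02 0 0 0 -0.5 0.15;0 0 0 0 0 0 0.15"
}}

```text
time_s: 11.05
eef_pos: [0.5945, -0.2258, 0.0789]
eef_rot: [-0.0, 0.999, -0.05, 0.0]
wrist_force: [2.6, 4.9, -2.4]
opening: 0.243
```

```bash
python3 s.py
```

```text
t11.05 pos [ 0.5945 -0.2258  0.0789] phi -0.1004 zax [ 0.0004  0.0003 -1.    ] F [ 2.6044  4.9068 -2.3744] T [ 0.6371 -0.4658 -0.9532] open 0.243
tool F [ 2.0984 -5.1425  2.3768] TCP->post in tool [-0.0186 -0.3185]
```

{"op": "move_arm", "data": {
  "rows": "0.279 -0.05 0 0 0 -0.5 0.15;0 0 0 0 0 0 0.15"
}}

```text
time_s: 11.25
eef_pos: [0.5974, -0.2258, 0.0791]
eef_rot: [0.0, 0.999, -0.046, 0.0]
wrist_force: [2.4, 3.0, -1.6]
opening: 0.242
```

{"op": "move_arm", "data": {
  "rows": "0.279 -0.02 0 0 0 -0.5 0.15;0 0 0 0 0 0 0.15"
}}

```text
time_s: 11.45
eef_pos: [0.6001, -0.2259, 0.079]
eef_rot: [0.0, 0.999, -0.041, 0.0]
wrist_force: [3.0, 3.0, -1.6]
opening: 0.245
```

{"op": "move_arm", "data": {
  "rows": "0.279 -0.02 0 0 0 -0.5 0.15;0 0 0 0 0 0 0.15"
}}

```text
time_s: 11.65
eef_pos: [0.6024, -0.2258, 0.0785]
eef_rot: [-0.0, 0.999, -0.037, -0.0]
wrist_force: [2.2, 3.2, -3.3]
opening: 0.243
```

```bash
python3 s.py
```

```text
t11.65 pos [ 0.6024 -0.2258  0.0785] phi -0.0744 zax [-0.0007  0.0001 -1.    ] F [ 2.1746  3.2264 -3.3092] T [ 0.4176 -0.3839 -0.8575] open 0.243
tool F [ 1.931  -3.3789  3.3081] TCP->post in tool [-0.0181 -0.3184]
```

{"op": "move_arm", "data": {
  "rows": "0.279 -0.02 0 0 0 -0.5 0.15;0 0 0 0 0 0 0.15"
}}

```text
time_s: 11.85
eef_pos: [0.6046, -0.2257, 0.0785]
eef_rot: [-0.0, 0.999, -0.033, -0.001]
wrist_force: [-0.0, 3.5, -1.5]
opening: 0.246
```

```bash
python3 s.py
```

```text
t11.85 pos [ 0.6046 -0.2257  0.0785] phi -0.0655 zax [-0.002   0.0005 -1.    ] F [-0.012   3.5095 -1.5071] T [ 0.4001  0.2285 -0.6211] open 0.246
tool F [-0.2387 -3.5007  1.5087] TCP->post in tool [-0.0175 -0.3183]
```

{"op": "move_arm", "data": {
  "rows": "0.14 -0.01 0 0 0 -0.25 0.15;0 0 0 0 0 0 0.15"
}}

```text
time_s: 12.05
eef_pos: [0.6058, -0.2257, 0.0785]
eef_rot: [-0.0, 1.0, -0.031, -0.001]
wrist_force: [-3.7, 1.3, -0.5]
opening: 0.246
```

```bash
python3 s.py
```

```text
t12.05 pos [ 0.6058 -0.2257  0.0785] phi -0.0613 zax [-0.0022  0.0004 -1.    ] F [-3.6848  1.3498 -0.4529] T [ 0.3978  0.6162 -0.5886] open 0.246
tool F [-3.7596 -1.1214  0.4615] TCP->post in tool [-0.0173 -0.3182]
```

Bolt contact felt: about 7 N at the bolt, about 3.4 N hook on post. On in quarter-degree steps.

{"op": "move_arm", "data": {
  "rows": "0.14 0.01 0 0 0 -0.25 0.15;0 0 0 0 0 0 0.15"
}}

```text
time_s: 12.25
eef_pos: [0.607, -0.2257, 0.0785]
eef_rot: [-0.0, 1.0, -0.029, -0.001]
wrist_force: [-5.6, 3.9, 0.6]
opening: 0.249
```

```bash
python3 s.py
```

```text
t12.25 pos [ 0.607  -0.2257  0.0785] phi -0.0571 zax [-0.0028  0.0008 -1.    ] F [-5.6442  3.8643  0.5505] T [ 0.4798  0.8928 -0.5353] open 0.249
tool F [-5.8572 -3.5362 -0.5314] TCP->post in tool [-0.0171 -0.3182]
```

{"op": "move_arm", "data": {
  "rows": "0.14 0 0 0 0 -0.25 0.15;0 0 0 0 0 0 0.15"
}}

```text
time_s: 12.45
eef_pos: [0.6082, -0.2257, 0.0785]
eef_rot: [-0.0, 1.0, -0.026, -0.002]
wrist_force: [-6.4, 3.7, 1.5]
opening: 0.243
```

```bash
python3 s.py
```

```text
t12.45 pos [ 0.6082 -0.2257  0.0785] phi -0.0528 zax [-0.0032  0.001  -1.    ] F [-6.4306  3.7185  1.5451] T [ 0.455   1.037  -0.5869] open 0.243
tool F [-6.6227 -3.3753 -1.521 ] TCP->post in tool [-0.017  -0.3183]
```

{"op": "move_arm", "data": {
  "rows": "0.14 0 0 0 0 -0.1 0.15;0 0 0 0 0 0 0.15"
}}

```text
time_s: 12.65
eef_pos: [0.6094, -0.2257, 0.0785]
eef_rot: [-0.001, 1.0, -0.025, -0.002]
wrist_force: [-7.6, 4.1, 2.5]
opening: 0.242
```

```bash
python3 s.py
```

```text
t12.65 pos [ 0.6094 -0.2257  0.0785] phi -0.0508 zax [-0.0039  0.0012 -1.    ] F [-7.6374  4.1139  2.4591] T [ 0.5583  1.1722 -0.507 ] open 0.242
tool F [-7.8461 -3.7234 -2.4241] TCP->post in tool [-0.0176 -0.3182]
```

{"op": "move_arm", "data": {
  "rows": "0.14 0 0 0 0 -0.25 0.15;0 0 0 0 0 0 0.15"
}}

```text
time_s: 12.85
eef_pos: [0.6107, -0.2257, 0.0785]
eef_rot: [-0.001, 1.0, -0.023, -0.002]
wrist_force: [-8.3, 3.8, 2.6]
opening: 0.244
```

```bash
python3 s.py
```

```text
t12.85 pos [ 0.6107 -0.2257  0.0785] phi -0.0464 zax [-0.0041  0.0014 -1.    ] F [-8.322   3.7709  2.6089] T [ 0.5638  1.2468 -0.4979] open 0.244
tool F [-8.4987 -3.3841 -2.5695] TCP->post in tool [-0.0175 -0.3182]
```

```bash
python3 - <<'E'
from h import *
c=cam("top"); crop(c,"t7.png",(190,120,350,220),5)
c=cam("side"); crop(c,"s7.png",(200,150,320,250),6)
c=cam("wrist"); cv2.imwrite("pics/w7.png",c["color"])
E
```

```text
(no output)
```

View pics/t7.png

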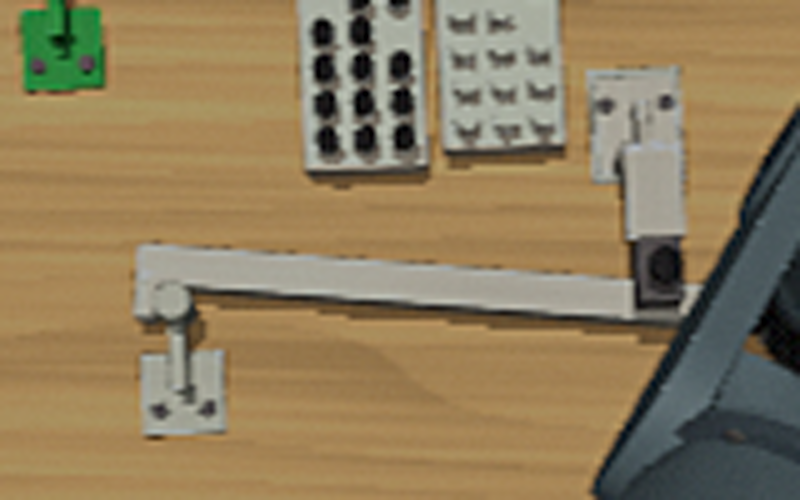

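View pics/s7.png

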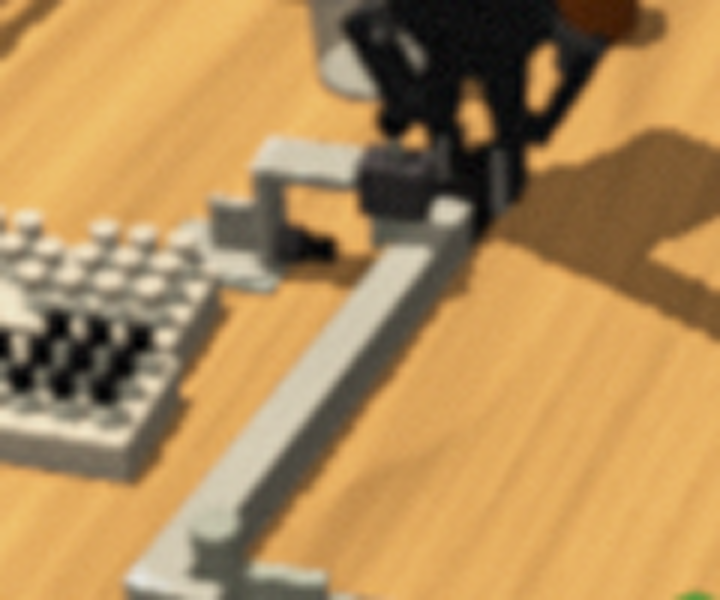

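View pics/w7.png

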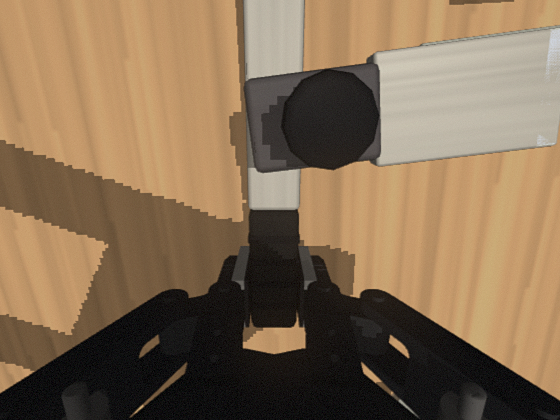

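The bar's far edge is climbing the bolt slope and the hook is still snug in the top view (post at (172,300)). Continuing.

{"op": "move_arm", "data": {
  "rows": "0.14 -0.02 0 0 0 -0.25 0.15;0 0 0 0 0 0 0.15"
}}

```text
time_s: 13.2
eef_pos: [0.6121, -0.2257, 0.0785]
eef_rot: [-0.001, 1.0, -0.021, -0.002]
wrist_force: [-8.2, 3.8, 3.5]
opening: 0.249
```

```bash
python3 s.py
```

```text
t13.20 pos [ 0.6121 -0.2257  0.0785] phi -0.0421 zax [-0.0041  0.0012 -1.    ] F [-8.2037  3.8024  3.4843] T [ 0.5386  1.2448 -0.4661] open 0.249
tool F [-8.3709 -3.4575 -3.4458] TCP->post in tool [-0.0175 -0.3182]
```

{"op": "move_arm", "data": {
  "rows": "0.14 -0.01 0 0 0 -0.2 0.15;0 0 0 0 0 0 0.15"
}}

```text
time_s: 13.4
eef_pos: [0.6133, -0.2256, 0.0785]
eef_rot: [-0.001, 1.0, -0.019, -0.002]
wrist_force: [-8.7, 3.9, 2.9]
opening: 0.239
```

```bash
python3 s.py
```

```text
t13.40 pos [ 0.6133 -0.2256  0.0785] phi -0.0385 zax [-0.0045  0.0013 -1.    ] F [-8.6898  3.8595  2.9341] T [ 0.5714  1.3642 -0.4036] open 0.239
tool F [-8.8453 -3.5252 -2.8899] TCP->post in tool [-0.0176 -0.3182]
```

Force has levelled off at about 8.5 N and the bar is advancing.

{"op": "move_arm", "data": {
  "rows": "0.14 -0.01 0 0 0 -0.25 0.15;0 0 0 0 0 0 0.15"
}}

```text
time_s: 13.6
eef_pos: [0.6147, -0.2256, 0.0785]
eef_rot: [-0.001, 1.0, -0.017, -0.002]
wrist_force: [-9.3, 4.0, 3.6]
opening: 0.243
```

{"op": "move_arm", "data": {
  "rows": "0.14 -0.01 0 0 0 -0.25 0.15;0 0 0 0 0 0 0.15"
}}

```text
time_s: 13.8
eef_pos: [0.616, -0.2256, 0.0785]
eef_rot: [-0.001, 1.0, -0.015, -0.002]
wrist_force: [-8.5, 3.2, 3.7]
opening: 0.243
```

{"op": "move_arm", "data": {
  "rows": "0.14 -0.01 0 0 0 -0.25 0.15;0 0 0 0 0 0 0.15"
}}

```text
time_s: 14.0
eef_pos: [0.6173, -0.2255, 0.0785]
eef_rot: [-0.001, 1.0, -0.013, -0.003]
wrist_force: [-8.6, 3.7, 3.8]
opening: 0.245
```

```bash
python3 s.py
```

```text
t14.00 pos [ 0.6173 -0.2255  0.0785] phi -0.0255 zax [-0.005   0.0014 -1.    ] F [-8.5574  3.7054  3.776 ] T [ 0.5088  1.5339 -0.4961] open 0.245
tool F [-8.6682 -3.4903 -3.728 ] TCP->post in tool [-0.0175 -0.3182]
```

{"op": "move_arm", "data": {
  "rows": "0.14 -0.01 0 0 0 -0.25 0.15;0 0 0 0 0 0 0.15"
}}

```text
time_s: 14.2
eef_pos: [0.6187, -0.2255, 0.0785]
eef_rot: [-0.001, 1.0, -0.011, -0.003]
wrist_force: [-9.6, 4.0, 3.8]
opening: 0.242
```

{"op": "move_arm", "data": {
  "rows": "0.14 -0.01 0 0 0 -0.25 0.15;0 0 0 0 0 0 0.15"
}}

```text
time_s: 14.4
eef_pos: [0.62, -0.2254, 0.0785]
eef_rot: [-0.001, 1.0, -0.008, -0.003]
wrist_force: [-11.2, 3.8, 4.9]
opening: 0.239
```

{"op": "move_arm", "data": {
  "rows": "0.14 -0.01 0 0 0 -0.25 0.15;0 0 0 0 0 0 0.15"
}}

```text
time_s: 14.6
eef_pos: [0.6228, -0.2252, 0.0785]
eef_rot: [-0.0, 1.0, -0.006, -0.001]
wrist_force: [-2.5, 3.8, -2.1]
opening: 0.244
```

```bash
python3 s.py
```

```text
t14.60 pos [ 0.6228 -0.2252  0.0785] phi -0.0122 zax [-0.0017  0.0009 -1.    ] F [-2.4608  3.7604 -2.0843] T [ 0.6703  0.5792 -0.1136] open 0.244
tool F [-2.5032 -3.7282  2.0917] TCP->post in tool [-0.0187 -0.318 ]
```

Over the crest: force fell to 2.5 N, so the bolt is riding. About 25 mm to home at the keeper.

{"op": "move_arm", "data": {
  "rows": "0.279 -0.025 0 0 0 -0.5 0.15;0.279 -0.025 0 0 0 -0.5 0.15;0 0 0 0 0 0 0.15"
}}

```text
time_s: 14.9
eef_pos: [0.6287, -0.2248, 0.0785]
eef_rot: [-0.0, 1.0, 0.003, -0.001]
wrist_force: [-2.7, 4.3, -1.3]
opening: 0.247
```

```bash
python3 s.py
```

```text
t14.90 pos [ 0.6287 -0.2248  0.0785] phi 0.0056 zax [-0.0013  0.0005 -1.    ] F [-2.661   4.2932 -1.2882] T [ 0.589   0.4741 -0.1226] open 0.247
tool F [-2.6352 -4.3074  1.2938] TCP->post in tool [-0.0189 -0.3179]
```

{"op": "move_arm", "data": {
  "rows": "0.279 -0.025 0 0 0 -0.5 0.15;0 0 0 0 0 0 0.15"
}}

```text
time_s: 15.1
eef_pos: [0.6314, -0.2246, 0.0785]
eef_rot: [-0.0, 1.0, 0.007, -0.001]
wrist_force: [-3.4, 4.4, -2.0]
opening: 0.241
```

{"op": "move_arm", "data": {
  "rows": "0.279 -0.025 0 0 0 -0.5 0.15;0 0 0 0 0 0 0.15"
}}

```text
time_s: 15.3
eef_pos: [0.6342, -0.2243, 0.0785]
eef_rot: [-0.0, 1.0, 0.011, -0.001]
wrist_force: [-3.0, 3.7, -2.0]
opening: 0.24
```

```bash
python3 s.py
```

```text
t15.30 pos [ 0.6342 -0.2243  0.0785] phi 0.0226 zax [-0.0011  0.0004 -1.    ] F [-2.985   3.7226 -1.997 ] T [ 0.6489  0.5674 -0.1881] open 0.240
tool F [-2.8977 -3.7883  2.0018] TCP->post in tool [-0.019  -0.3179]
```

{"op": "move_arm", "data": {
  "rows": "0.14 -0.012 0 0 0 -0.25 0.15;0 0 0 0 0 0 0.15"
}}

```text
time_s: 15.5
eef_pos: [0.6354, -0.2242, 0.0785]
eef_rot: [-0.0, 1.0, 0.013, -0.001]
wrist_force: [-4.1, 4.7, -0.6]
opening: 0.243
```

{"op": "move_arm", "data": {
  "rows": "0.14 -0.012 0 0 0 -0.25 0.15;0 0 0 0 0 0 0.15"
}}

```text
time_s: 15.7
eef_pos: [0.6368, -0.2241, 0.0785]
eef_rot: [-0.0, 1.0, 0.015, -0.001]
wrist_force: [-3.4, 3.5, -1.3]
opening: 0.244
```

{"op": "move_arm", "data": {
  "rows": "0.14 -0.012 0 0 0 -0.25 0.15;0 0 0 0 0 0 0.15"
}}

```text
time_s: 15.9
eef_pos: [0.6382, -0.224, 0.0785]
eef_rot: [-0.0, 1.0, 0.018, -0.001]
wrist_force: [-3.1, 4.2, -1.1]
opening: 0.247
```

{"op": "move_arm", "data": {
  "rows": "0.14 -0.012 0 0 0 -0.25 0.15;0 0 0 0 0 0 0.15"
}}

```text
time_s: 16.1
eef_pos: [0.6396, -0.2238, 0.0785]
eef_rot: [-0.0, 1.0, 0.02, -0.001]
wrist_force: [-3.5, 2.8, -2.0]
opening: 0.237
```

```bash
python3 s.py;python3 - <<'E'
from h import *
c=cam("side"); crop(c,"s8.png",(200,150,320,250),6)
E
```

```text
t16.10 pos [ 0.6396 -0.2238  0.0785] phi 0.0396 zax [-0.0014  0.0004 -1.    ] F [-3.4668  2.8498 -2.0245] T [ 0.5928  0.6375 -0.1715] open 0.237
tool F [-3.3483 -2.9841  2.0305] TCP->post in tool [-0.019  -0.3178]
```

View pics/s8.png

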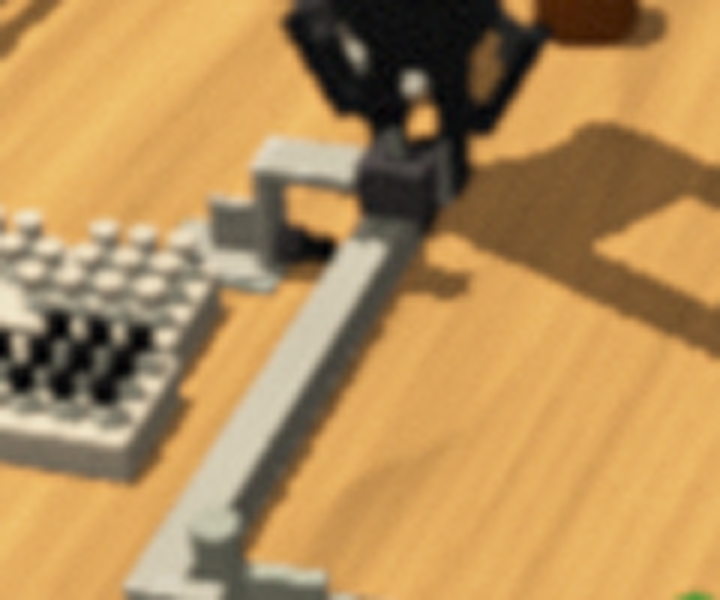

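Riding under the bolt, with the buffer at crop (310,245) just ahead. Continuing with light hook tension.

{"op": "move_arm", "data": {
  "rows": "0.14 0 0 0 0 -0.25 0.15;0 0 0 0 0 0 0.15"
}}

```text
time_s: 16.35
eef_pos: [0.641, -0.2237, 0.0785]
eef_rot: [-0.0, 1.0, 0.022, -0.001]
wrist_force: [-4.8, 3.6, -1.2]
opening: 0.241
```

{"op": "move_arm", "data": {
  "rows": "0.14 -0.01 0 0 0 -0.25 0.15;0 0 0 0 0 0 0.15"
}}

```text
time_s: 16.55
eef_pos: [0.6424, -0.2235, 0.0785]
eef_rot: [-0.0, 1.0, 0.024, -0.001]
wrist_force: [-4.7, 4.1, -1.0]
opening: 0.247
```

{"op": "move_arm", "data": {
  "rows": "0.14 -0.01 0 0 0 -0.25 0.15;0 0 0 0 0 0 0.15"
}}

```text
time_s: 16.75
eef_pos: [0.6438, -0.2233, 0.0785]
eef_rot: [-0.0, 1.0, 0.026, -0.001]
wrist_force: [-4.2, 3.8, -1.0]
opening: 0.246
```

{"op": "move_arm", "data": {
  "rows": "0.14 -0.01 0 0 0 -0.25 0.15;0 0 0 0 0 0 0.15"
}}

```text
time_s: 16.95
eef_pos: [0.6452, -0.2232, 0.0785]
eef_rot: [-0.0, 1.0, 0.029, -0.001]
wrist_force: [-4.8, 4.6, -1.1]
opening: 0.244
```

```bash
python3 s.py
```

```text
t16.95 pos [ 0.6452 -0.2232  0.0785] phi 0.0570 zax [-0.0014  0.0006 -1.    ] F [-4.8264  4.6097 -1.0749] T [ 0.5943  0.6593 -0.2279] open 0.244
tool F [-4.5543 -4.8766  1.0845] TCP->post in tool [-0.0191 -0.3178]
```

{"op": "move_arm", "data": {
  "rows": "0.14 -0.03 0 0 0 -0.25 0.15;0 0 0 0 0 0 0.15"
}}

```text
time_s: 17.15
eef_pos: [0.6467, -0.2229, 0.0785]
eef_rot: [-0.0, 1.0, 0.031, -0.001]
wrist_force: [-4.3, 3.9, -2.3]
opening: 0.244
```

{"op": "move_arm", "data": {
  "rows": "0.14 -0.012 0 0 0 -0.25 0.15;0 0 0 0 0 0 0.15"
}}

```text
time_s: 17.35
eef_pos: [0.6482, -0.2227, 0.0785]
eef_rot: [-0.0, 0.999, 0.033, -0.0]
wrist_force: [-3.4, 3.1, -2.5]
opening: 0.242
```

```bash
python3 s.py
```

```text
t17.35 pos [ 0.6482 -0.2227  0.0785] phi 0.0656 zax [-0.0008  0.0003 -1.    ] F [-3.3926  3.1446 -2.526 ] T [ 0.4955  0.5026 -0.1983] open 0.242
tool F [-3.1771 -3.3594  2.5297] TCP->post in tool [-0.0194 -0.3177]
```

{"op": "move_arm", "data": {
  "rows": "0.14 -0.012 0 0 0 -0.25 0.15;0 0 0 0 0 0 0.15"
}}

```text
time_s: 17.55
eef_pos: [0.6497, -0.2225, 0.0785]
eef_rot: [-0.0, 0.999, 0.035, -0.0]
wrist_force: [-2.0, 3.2, -4.0]
opening: 0.243
```

```bash
python3 s.py;python3 - <<'E'
from h import *
c=cam("side"); crop(c,"s9.png",(200,150,320,250),6)
E
```

```text
t17.55 pos [ 0.6497 -0.2225  0.0785] phi 0.0699 zax [-0.0004  0.0003 -1.    ] F [-1.9817  3.2175 -4.0453] T [ 0.508   0.4193 -0.1651] open 0.243
tool F [-1.7506 -3.3469  4.0469] TCP->post in tool [-0.0196 -0.3177]
```

View pics/s9.png

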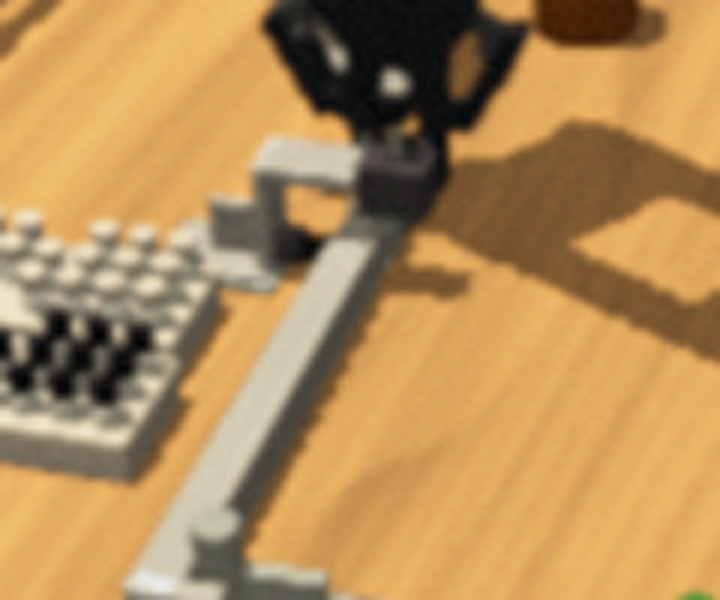

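{"op": "move_arm", "data": {
  "rows": "0.14 -0.012 0 0 0 -0.25 0.15;0 0 0 0 0 0 0.15"
}}

```text
time_s: 17.8
eef_pos: [0.6511, -0.2223, 0.0785]
eef_rot: [-0.0, 0.999, 0.037, -0.0]
wrist_force: [-2.3, 3.9, -4.7]
opening: 0.245
```

```bash
python3 s.py
```

```text
t17.80 pos [ 0.6511 -0.2223  0.0785] phi 0.0742 zax [-0.0004  0.0002 -1.    ] F [-2.3265  3.8603 -4.7473] T [ 0.4875  0.3349 -0.1417] open 0.245
tool F [-2.0322 -4.0208  4.7491] TCP->post in tool [-0.0197 -0.3177]
```

{"op": "move_arm", "data": {
  "rows": "0.14 -0.012 0 0 0 -0.25 0.15;0 0 0 0 0 0 0.15"
}}

```text
time_s: 18.0
eef_pos: [0.653, -0.222, 0.0787]
eef_rot: [-0.0, 0.999, 0.039, 0.0]
wrist_force: [1.8, 4.3, -7.3]
opening: 0.244
```

```bash
python3 s.py
```

```text
t18.00 pos [ 0.653  -0.222   0.0787] phi 0.0785 zax [ 0.0009  0.0002 -1.    ] F [ 1.8181  4.3341 -7.314 ] T [ 0.5997  0.0124 -0.0623] open 0.244
tool F [ 2.1453 -4.1771  7.3166] TCP->post in tool [-0.0202 -0.3176]
```

```bash
python3 - <<'E'
from h import *
c=cam("side"); crop(c,"s10.png",(230,150,310,210),10)
c=cam("wrist"); cv2.imwrite("pics/w10.png",c["color"])
E
```

```text
(no output)
```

View pics/s10.png

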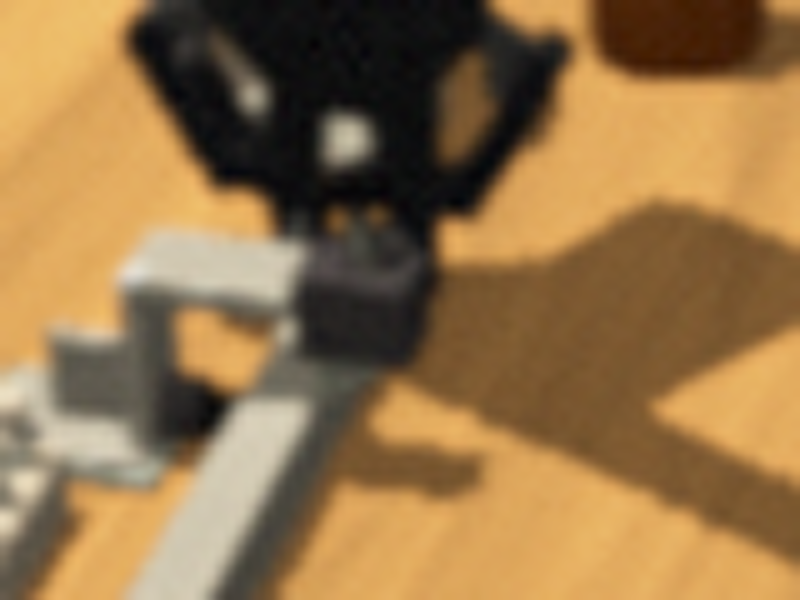

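View pics/w10.png

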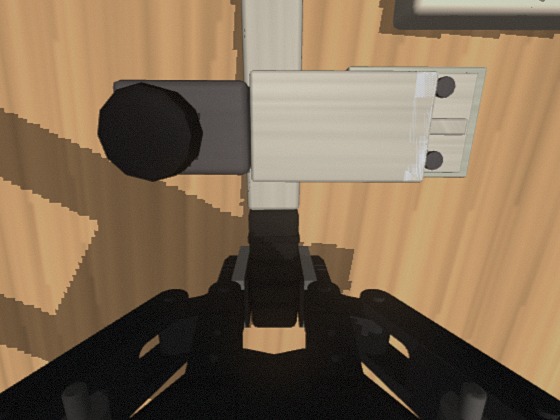

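Still riding on the bar's near edge, with the buffer just about to be met. Continuing.

{"op": "move_arm", "data": {
  "rows": "0.1 -0.012 0 0 0 -0.18 0.15;0 0 0 0 0 0 0.15"
}}

```text
time_s: 18.3
eef_pos: [0.6539, -0.2219, 0.0793]
eef_rot: [0.0, 0.999, 0.041, 0.0]
wrist_force: [-2.7, 4.6, -1.7]
opening: 0.243
```

```bash
python3 s.py
```

```text
t18.30 pos [ 0.6539 -0.2219  0.0793] phi 0.0819 zax [ 0.0001 -0.0001 -1.    ] F [-2.7391  4.5562 -1.7068] T [ 0.5932  0.4611 -0.0853] open 0.243
tool F [-2.3575 -4.7651  1.7061] TCP->post in tool [-0.0199 -0.3176]
```

{"op": "move_arm", "data": {
  "rows": "0.1 -0.012 0 0 0 -0.18 0.15;0 0 0 0 0 0 0.15"
}}

```text
time_s: 18.5
eef_pos: [0.6545, -0.2218, 0.0792]
eef_rot: [-0.0, 0.999, 0.042, -0.0]
wrist_force: [-4.3, 4.6, -1.5]
opening: 0.246
```

```bash
python3 s.py
```

```text
t18.50 pos [ 0.6545 -0.2218  0.0792] phi 0.0848 zax [-0.0006  0.     -1.    ] F [-4.328   4.594  -1.5472] T [ 0.5847  0.6454 -0.2167] open 0.246
tool F [-3.9226 -4.9438  1.5498] TCP->post in tool [-0.0197 -0.3176]
```

```bash
python3 - <<'E'
from h import *
c=cam("side"); crop(c,"s11.png",(230,150,310,210),10)
c=cam("wrist"); cv2.imwrite("pics/w11.png",c["color"])
E
```

```text
(no output)
```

View pics/s11.png

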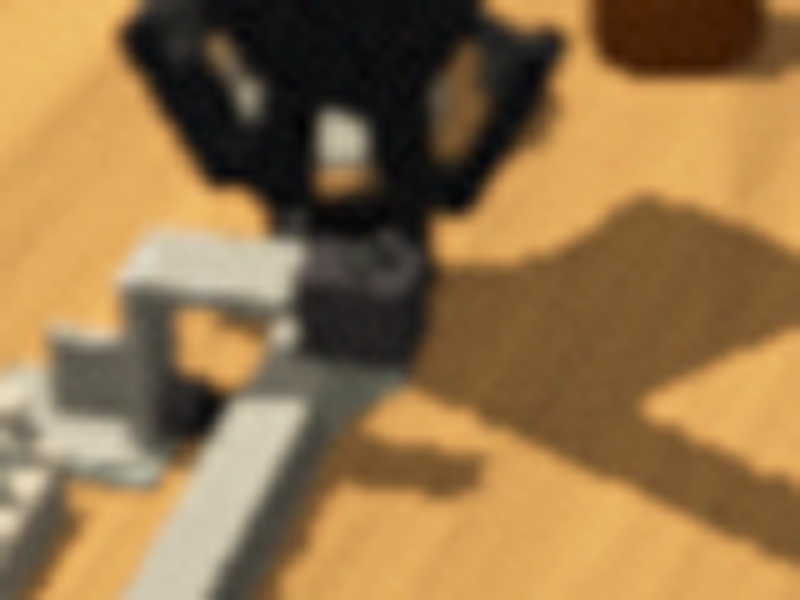

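View pics/w11.png

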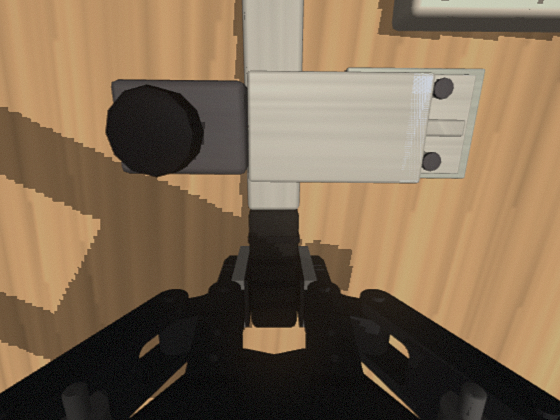

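The side view now shows the bolt's nose at crop (380,378) on the near side of the bar. The knob looks smaller in the wrist view (97 px against 104), the downward load is gone, and the buffer is pushing back. I'll give it a slight further nudge, ease the tension, and measure before release.

{"op": "move_arm", "data": {
  "rows": "0.06 -0.03 0 0 0 -0.1 0.15;0 0 0 0 0 0 0.15"
}}

```text
time_s: 18.8
eef_pos: [0.655, -0.2217, 0.0792]
eef_rot: [0.0, 0.999, 0.043, -0.0]
wrist_force: [-4.7, 3.8, -1.1]
opening: 0.246
```

{"op": "move_arm", "data": {
  "rows": "-0.06 -0.03 0 0 0 0.1 0.15;0 0 0 0 0 0 0.15"
}}

```text
time_s: 19.0
eef_pos: [0.6545, -0.2217, 0.0793]
eef_rot: [0.0, 0.999, 0.042, -0.0]
wrist_force: [-3.5, 2.6, -2.8]
opening: 0.242
```

```bash
python3 s.py
```

```text
t19.00 pos [ 0.6545 -0.2217  0.0793] phi 0.0845 zax [-0.     -0.0007 -1.    ] F [-3.462   2.5953 -2.8189] T [ 0.2705  0.6964 -0.1225] open 0.242
tool F [-3.2303 -2.8803  2.8171] TCP->post in tool [-0.0198 -0.3175]
```

{"op": "move_arm", "data": {
  "rows": "-0.1 0 0 0 0 0.18 0.15;0 0 0 0 0 0 0.15"
}}

```text
time_s: 19.2
eef_pos: [0.6538, -0.2218, 0.0793]
eef_rot: [0.0, 0.999, 0.041, 0.0]
wrist_force: [-3.1, 1.2, -1.2]
opening: 0.247
```

```bash
python3 s.py
```

```text
t19.20 pos [ 0.6538 -0.2218  0.0793] phi 0.0814 zax [ 0.001  -0.0009 -1.    ] F [-3.1369  1.1725 -1.1745] T [ 0.1516  0.43   -0.0072] open 0.247
tool F [-3.0322 -1.4249  1.1704] TCP->post in tool [-0.0201 -0.3175]
```

{"op": "move_arm", "data": {
  "rows": "0 0 0.05 0 0 0 0.15;0 0 0 0 0 0 0.22;0 0 0 0 0 0 0.26;0 0 0 0 0 0 0.3;0 0 0 0 0 0 0.4;0 0 0 0 0 0 0.5;0 0 0 0 0 0 0.5"
}}

```text
time_s: 19.9
eef_pos: [0.6539, -0.2215, 0.0787]
eef_rot: [0.0, 0.999, 0.041, 0.0]
wrist_force: [-0.3, -0.8, 0.1]
opening: 0.501
```

```bash
python3 s.py; python3 - <<'E'
from h import *
c=cam("wrist"); cv2.imwrite("pics/w12.png",c["color"])
E
```

```text
t19.90 pos [ 0.6539 -0.2215  0.0787] phi 0.0815 zax [ 0.0009 -0.0004 -1.    ] F [-0.2658 -0.7786  0.1372] T [-0.0056 -0.0287 -0.0039] open 0.501
tool F [-0.3282  0.7544 -0.1371] TCP->post in tool [-0.0202 -0.3172]
```

View pics/w12.png

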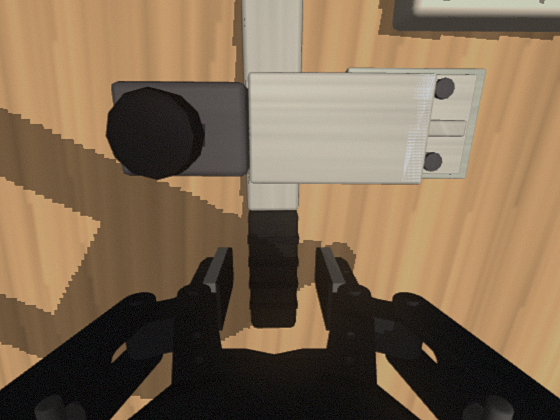

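Released with both fingers clear of the grip (columns 232 and 316, bar 250–298). Lifting straight up and then backing off toward the robot for the check.

{"op": "move_arm", "data": {
  "rows": "0 0 -0.5 0 0 0 0.5;0 0 -1 0 0 0 0.5;0 0 -2 0 0 0 0.5;0 0 -3 0 0 0 0.5;0 0 -4 0 0 0 0.5;0 0 -4 0 0 0 0.5;-3 2 -3 0 0 0 0.5;-4 3 0 0 0 0 0.5;-4 3 0 0 0 0 0.5;-4 3 0 0 0 0 0.5;-4 3 0 0 0 0 0.5;0 0 0 0 0 0 0.5;0 0 0 0 0 0 0.5"
}}

```text
time_s: 21.25
eef_pos: [0.4749, -0.3774, 0.2545]
eef_rot: [0.0, 0.999, 0.039, 0.001]
wrist_force: [0.4, 0.1, -0.0]
opening: 0.5
```

```bash
python3 s.py; python3 - <<'E'
from h import *
c=cam("top"); crop(c,"t13.png",(190,90,350,210),5)
c=cam("side"); crop(c,"s13.png",(200,150,300,230),8)
E
```

```text
t21.25 pos [ 0.4749 -0.3774  0.2545] phi 0.0785 zax [ 0.0012 -0.0008 -1.    ] F [ 0.4297  0.1155 -0.0481] T [-0.0011  0.0018 -0.0312] open 0.500
tool F [ 0.4374 -0.0815  0.0485] TCP->post in tool [ 0.1696 -0.4586]
```

View pics/t13.png

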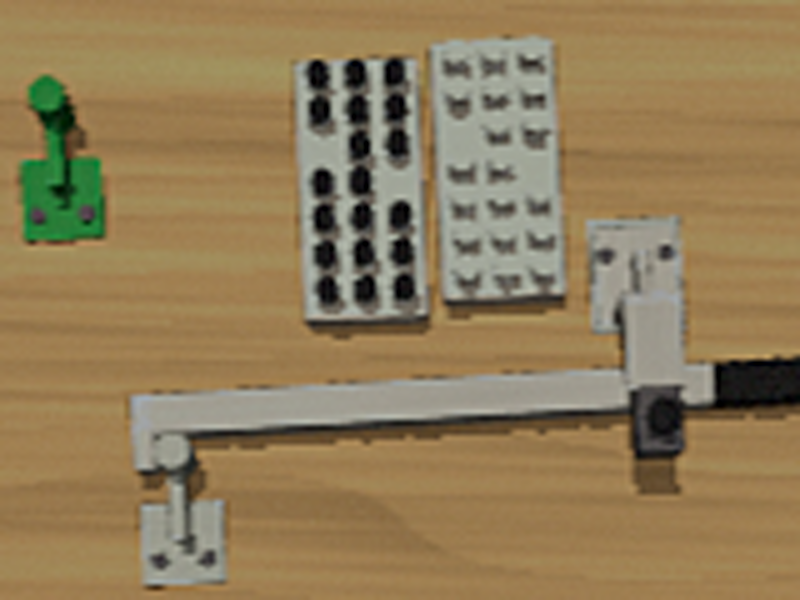

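View pics/s13.png

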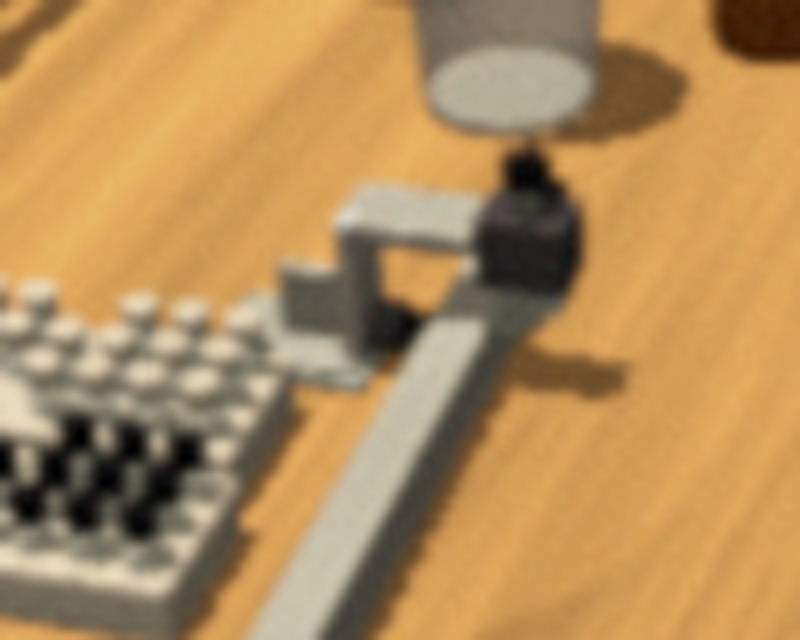

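```bash
python3 - <<'E'
from h import *
c=cam("side")["color"]; a=cv2.imread("pics/side0.png"); b=cv2.imread("pics/top0.png"); t=cam("top")["color"]
b0=(255,155,285,195)
f=lambda i:cv2.resize(i[155:195,250:290],None,fx=10,fy=10,interpolation=cv2.INTER_CUBIC)
cv2.imwrite("pics/cmp.png",np.hstack([f(a),f(c)]))
d=cv2.absdiff(b,t).max(2)>40; print(d[90:160,240:310].sum(), d[100:200,370:450].sum(), d[195:270,125:170].sum())
E
```

```text
0 0 0
```

View pics/cmp.png

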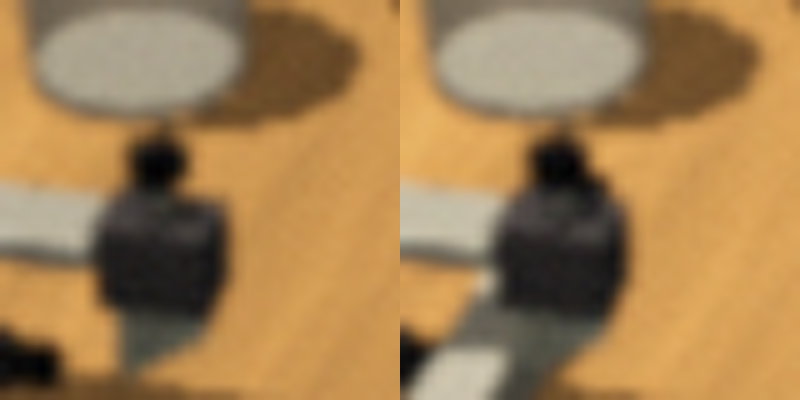

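The knob stands at the same height as at the start (row about 160 in both halves), so the bolt is fully down, with its nose on the near side of the bar. The racks and bystanders haven't changed. Handing in.

```bash
python3 -c "
from bench import ctrl
print(ctrl.hand_in())"
```

```text
the job is handed in; nothing more can be done
None
```

The bar is hooked on the grey post and locked under the grey keeper's bolt, released, and the job is handed in at about 21 s of the 72 s allowed.

I took the bar by its rubber grip and drew it until I felt both hook faces on the post. I then swung it about the post: the bolt rode up over the bar, dropped, and the buffer was felt. Then I eased the tension, let go and backed off.

**Final checks:**
- **Hook:** the top view shows the post in the hook's corner.
- **Bolt:** its nose is on the near side of the bar, and its knob is at the same height as before the job, so it is fully down.
- **Surroundings:** the racks, beaker, bottle and syringe show no pixel change. I did not run that comparison on the screwdriver or the carton.
- **Robot:** it is touching nothing; wrist force is about 0.4 N.

**Forces:** the largest readings were about 13 N along the bar when the hook first met the post, and about 12 N level push at the wrist at the bolt's crest. My estimate of the load at the bolt itself was 11–13 N partway up the slope; I did not work it out again at the crest, where the push was highest, so it may have been higher there.

**Disagreements:**
- The bar's starting angle measured about 0.55 rad from the post's line, not the 0.22 to 0.40 rad stated.
- The top camera was about 5 mm off from the arm's own position reading, so I went by touch and the wrist camera instead.

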